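# Clamp the bending bar and hang its rider weights

### The job

Set up the bending-beam demonstration: find out whether the fixture's toggle clamp is shut and open it if so, lay the aluminium bar in the channel with one end against the end stop, let go of it, and then clamp it down. With the bar clamped, hang every brass rider weight upright astride the part that stands out from the fixture, side by side with small gaps so that none touch, and leave the beaker and the rubber stopper where they are.

Things in the scene. Friction and masses are not known exactly. Their poses are not given: they have to be found in the camera images.
- fixture: blue block screwed down; origin under its centre, on the bench. On top a channel along its y: floor 70 mm up, y -90 to +90, 26 mm between lips 8 mm high; block 70 mm wide. End stop at y = +90 (face), 90 mm high. The toggle clamp stands on the +x side. Bar fully home: centre at x 0, y -70, z 76 mm; it then stands out over y -90 to -230 mm.
- clamp_lever (a joint): toggle lever's angle (rad); arm and handle turn as one about an axis along the fixture's y at x 55, y 20, z 100 mm. 0: pad (x 0, y 20) pressed on a bar; -0.10: shut on nothing; 1.10: open, arm up clear of the channel, handle leaning to +x. Over-centre: springs shut below 0.5, open above; under 12 N at the knob moves it. Starts either way.
- lever_knob (a point): centre of the red ball knob, 26 mm across, on the clamp's handle, 105 mm from the pivot, above a 12 mm rod. In fixture axes: clamp shut at x 24, y 20, z 200 mm; open at x 130, y 20, z 173 mm. Shut fingers can push it from either side.
- bar_mid (a point): centre of the loose straight aluminium bar, 320 mm long (its y axis) x 20 mm wide (x) x 12 mm high (z), 0.12 kg, a black ring near each end; both ends are alike
- rider_0_mid (a point): centre (24 mm above its feet) of a brass rider weight, an upside-down U on two feet: 44 mm across (x), 18 thick (y), 48 high, 0.12 kg; legs 8 thick, slot 28 wide (x), 36 deep, open below, running along y; bridge 12 thick. Grip it across its 44 mm. Hung on the home bar, its centre is 70 mm above the bench. Three to five are present.
- rider_1_mid (a point): centre (24 mm above its feet) of a brass rider weight, an upside-down U on two feet: 44 mm across (x), 18 thick (y), 48 high, 0.12 kg; legs 8 thick, slot 28 wide (x), 36 deep, open below, running along y; bridge 12 thick. Grip it across its 44 mm. Hung on the home bar, its centre is 70 mm above the bench. Three to five are present.
- rider_2_mid (a point): centre (24 mm above its feet) of a brass rider weight, an upside-down U on two feet: 44 mm across (x), 18 thick (y), 48 high, 0.12 kg; legs 8 thick, slot 28 wide (x), 36 deep, open below, running along y; bridge 12 thick. Grip it across its 44 mm. Hung on the home bar, its centre is 70 mm above the bench. Three to five are present.
- rider_3_mid (a point): centre (24 mm above its feet) of a brass rider weight, an upside-down U on two feet: 44 mm across (x), 18 thick (y), 48 high, 0.12 kg; legs 8 thick, slot 28 wide (x), 36 deep, open below, running along y; bridge 12 thick. Grip it across its 44 mm. Hung on the home bar, its centre is 70 mm above the bench. Three to five are present.
- rider_4_mid (a point): centre (24 mm above its feet) of a brass rider weight, an upside-down U on two feet: 44 mm across (x), 18 thick (y), 48 high, 0.12 kg; legs 8 thick, slot 28 wide (x), 36 deep, open below, running along y; bridge 12 thick. Grip it across its 44 mm. Hung on the home bar, its centre is 70 mm above the bench. Three to five are present.
- beaker: small glass beaker, 53 mm across, 70 mm high; origin under its centre; a bystander, leave it alone
- stopper: red rubber stopper, 32 mm across, 28 mm high; origin under its centre; a bystander, leave it alone

How it is judged (in metres and radians):
On the way, in this order (a step that is already met when the one before it is completed fails the run):
1. the bar lies home in the channel, let go, with the clamp standing open (x of bar_mid in the frame of fixture between -0.005 and 0.005 m and y of bar_mid in the frame of fixture between -0.082 and -0.065 m and z of bar_mid in the frame of fixture between 0.072 and 0.08 m and angle between the y axis of bar_mid and the y axis of fixture, either way round below 0.06 rad and value of joint clamp_lever above 0.8 rad and contact force between the fingers and bar below 0.2 N), for 0.3 s.
2. the clamp is shut and presses on the bar, still home, and no rider hangs on it yet (x of bar_mid in the frame of fixture between -0.005 and 0.005 m and y of bar_mid in the frame of fixture between -0.082 and -0.065 m and z of bar_mid in the frame of fixture between 0.072 and 0.08 m and angle between the y axis of bar_mid and the y axis of fixture, either way round below 0.06 rad and value of joint clamp_lever below 0.1 rad and contact force between clamp_lever and bar above 3 N and contact force between the fingers and clamp_lever below 0.2 N and contact force between each of rider_0, rider_1, rider_2, rider_3, rider_4 and bar below 0.1 N), for 0.3 s.
At the end, for the whole second after the job is handed in: Bar in the channel (5 mm sideways, end within 12 mm of the stop, straight to 0.06 rad), clamp shut on it (below 0.10 rad, over 3 N); every rider present hangs astride the overhang, upright to 0.12 rad, centred to 9 mm, centres over 19.5 mm apart; all at rest (x of bar_mid in the frame of fixture between -0.005 and 0.005 m and y of bar_mid in the frame of fixture between -0.082 and -0.065 m and z of bar_mid in the frame of fixture between 0.072 and 0.08 m and angle between the y axis of bar_mid and the y axis of fixture, either way round below 0.06 rad and value of joint clamp_lever below 0.1 rad and contact force between clamp_lever and bar above 3 N and x of rider_0_mid in the frame of fixture between -0.009 and 0.009 m and y of rider_0_mid in the frame of fixture between -0.225 and -0.095 m and z of rider_0_mid in the frame of fixture between 0.066 and 0.074 m and angle between each of rider_0_mid, rider_1_mid, rider_2_mid, rider_3_mid, rider_4_mid's own z axis and vertical below 0.12 rad and linear speed of each of rider_0, rider_1, rider_2, rider_3, rider_4, bar below 0.02 m/s and contact force between each of rider_0, rider_1, rider_2, rider_3, rider_4 and bar above 0.2 N and x of rider_1_mid in the frame of fixture between -0.009 and 0.009 m and y of rider_1_mid in the frame of fixture between -0.225 and -0.095 m and z of rider_1_mid in the frame of fixture between 0.066 and 0.074 m and x of rider_2_mid in the frame of fixture between -0.009 and 0.009 m and y of rider_2_mid in the frame of fixture between -0.225 and -0.095 m and z of rider_2_mid in the frame of fixture between 0.066 and 0.074 m and x of rider_3_mid in the frame of fixture between -0.009 and 0.009 m and y of rider_3_mid in the frame of fixture between -0.225 and -0.095 m and z of rider_3_mid in the frame of fixture between 0.066 and 0.074 m and x of rider_4_mid in the frame of fixture between -0.009 and 0.009 m and y of rider_4_mid in the frame of fixture between -0.225 and -0.095 m and z of rider_4_mid in the frame of fixture between 0.066 and 0.074 m and horizontal distance between rider_0_mid and rider_1_mid above 0.0195 m and horizontal distance between each of rider_0_mid, rider_1_mid and rider_2_mid above 0.0195 m and horizontal distance between each of rider_0_mid, rider_1_mid, rider_2_mid and rider_3_mid above 0.0195 m and horizontal distance between each of rider_0_mid, rider_1_mid, rider_2_mid, rider_3_mid and rider_4_mid above 0.0195 m); the robot touches nothing.
It fails at once if the beaker or the stopper is moved more than 25 mm (distance of any of beaker, stopper from where it was at the start of the episode above 0.025 m).
Of rider_0, rider_1, rider_2, rider_3, rider_4 only 3 to 5 are there at a start; the rules pass over those that are not, and their reading is None.
At some moment in a run one of bar may be knocked a few centimetres aside while the robot is not near it.
Once in a run the grip may slacken for a moment while it holds something.
It also fails if it takes over 210 s, if anything falls off the work surface, if the arm or the gripper's body presses on something with over 40 N, if the wrist force passes 120 N, or if a joint passes its speed limit or range.

### The arm

A 6-joint arm with a two-finger parallel gripper is mounted at the origin on the work surface; the furniture and walls round the work are solid. World frame = base frame: x ahead of the robot, y to its left, z up, the work surface at z = 0. Lengths are in mm, angles in rad, forces in N, time in s.
With the tool pointing down it reaches from about 275 to 750 mm from the base axis. Payload 10.2 kg.
Tool frame: the origin (TCP) lies between the finger pads; the fingertips stand 17 mm ahead of it and the grasp point (between the pads) lies 2 mm behind it; z points along the fingers, y is the line along which they close (so a half turn about z gives the same grasp; the last joint's range is limited). The gripper opens to 85 mm and grips with 20 to 120 N. Pads are 22 mm wide; open, the fingers measure 114 mm over their backs; the gripper's body (76 mm by 85 mm) begins 54 mm behind the grasp point. The pads swing forward as they close: fully open they stand 13 mm farther back than shut.
Start: joints at [1.11, 0.313, 1.498, -0, 1.331, -0.223], TCP at [123.684, 510.229, 248.294] pointing down, gripper open.
Joint ranges: [-2.94, 2.94], [-0.97, 2.17], [0.19, 2.56], [-1.23, 4.37], [0.02, 3.11], [-2.88, 2.88]. Speed limits (rad/s): [2.39, 2.39, 3.01, 3.14, 3.14, 3.14].

### API

Orientations are given as a unit quaternion [w, x, y, z].
In Python, from rig import * gives the robot as it stands.
- The arm moves only by the tool step_arm, never from a script. Its argument "commands" is text: rows parted by semicolons, each of 7 numbers parted by spaces: the opening, from 0 (shut) to 1 (fully open), then the shift along the tool's x, y, z in cm, then the turn, a rotation vector about the tool's x, y, z in rad. In form: hand x y z rx ry rz; .... A call has 1 to 20 rows; each row is the pose to reach, as a shift and turn from the pose commanded when the call began, along the tool's axes at that moment; what a row does not reach only later rows make up. A row lasts 1/12 s, in which the tool goes at most 41.7 mm and 7.16 degrees, less where a joint would pass 70% of its speed; a pose out of reach is approached as far as the arm can. A call with a gripper value outside its range is refused whole. The fingers move at their own pace and stop on an object; "newtons" is the grip in N (left out, the last holds). Time passes only in rows, so rows that repeat a pose let the fingers close. It gives the time, the measured TCP pose, the force, the opening and the grip force at its end, in the units of the state.
- sense(): the state, without advancing time (a new reading comes with each control period).
- capture(name): name is "scene" or "top" or "wrist"; returns the picture (480x640x3 uint8, red, green, blue); there is no depth.
- camera_model(name): a dict with "mtx" (3x3 intrinsics, pixels), "eye" and "rotation" of the camera in the world. Camera axes: x right, y down, z forward; pixel columns grow to the right and rows downward; lengths in mm; the calibration is good to about 2 mm. A picture is of the moment at which its call begins: read the wrist's pose just before it. camera_model takes no time and is no camera call; for the wrist camera it gives the pose at the moment of the call.
- finish_job(): hands the job in; it is judged then, once.
Trained networks look in the newest picture that a camera, given by its name, has taken for a name from the list of things; names that differ only in an ending like _2 or _b are one class to them, and where a whole thing is asked for, a point or a joint stands for the part that bears it (a point fixed in the world has none). Each returns a list of dicts, best first, with "score" (0 to 1); they miss things now and then, are a little off and sometimes report something else, mostly with a low value. They report only what shows in the picture. A call takes as long as a camera call.
- search_frame(camera, label): "rect" ([centre column, centre row, width, height] in pixels, round what is visible of it).
- trace(camera, label): "mask" (480x640 bool, what is visible of it) and "rect" ([centre column, centre row, width, height] in pixels, round what is visible of it).
- spot_point(camera, label): "xy" ([column, row] in pixels: a listed point, or the origin of a listed thing).
The state is a dict: "time_s": time; "joints": joint angles; "dq": joint speeds; "tau": joint torques, N m; "eef_pos": TCP position; "ee_rot": TCP orientation; "force": force on the tool from outside, world axes, zero at the start; "wrist_torque": the same for the moment, N m; "grip_width": opening from 0.0 (shut) to 1.0 (fully open); "grip_force": force on a finger pad.
Only numpy, scipy, OpenCV 4.12 (cv2) and the standard library are available. Lean on these libraries where they do the work, as an engineer would, in place of code of your own. Each camera call takes 0.05 s, during which the arm holds its last target. There are 200 camera calls.

## Working session

There is one attempt and no reset: what is moved stays moved. The work goes in short steps, Python scripts to look and compute and a tool call to move; the robot and the scene stay as the last step left them, time stands still between calls to the robot, and variables do not carry over. Pictures are saved under pics/ and viewed, at most 14 in all, crops included, and the job is handed in when it is done.

Besides the shell and the picture viewer there is one more tool, called after ">>>" by a JSON object that holds its "name" and its "arguments". step_arm: Moves the arm, as the interface text tells. Its arguments: {"type":"object","properties":{"commands":{"type":"string"},"newtons":{"type":"number"}},"required":["commands"]}

```bash
mkdir -p pics; ls
python3 - <<'E'
from rig import *
import cv2,numpy as np
s=sense();print(s['eef_pos'],s['ee_rot'],s['time_s'],s['force'])
ims=[]
for n in('scene','top'):
    im=capture(n);cv2.imwrite(f'pics/{n}0.png',im[:,:,::-1])
    m=camera_model(n);print(n,np.round(m['mtx'],1).tolist(),np.round(m['eye'],1).tolist(),np.round(m['rotation'],3).tolist())
    for l in('fixture','lever_knob','bar_mid','rider_0_mid','beaker','stopper'):
        print(l,[(round(d['score'],2),np.round(d['xy']).tolist()) for d in spot_point(n,l)])
E
```

```text
pics
[123.56051383 510.02081793 247.72466521] [-2.25507199e-04  1.18617211e-01  9.92939846e-01 -6.06510639e-04] 0.0 [-0.3094956   0.60524232  0.28778608]
scene [[509.8, 0.0, 325.7], [0.0, 509.8, 242.7], [0.0, 0.0, 1.0]] [-305.1, -960.8, 800.3] [-0.482, 0.804, -0.295, 0.185]
fixture [(0.66, [297.0, 281.0])]
lever_knob [(0.76, [328.0, 212.0]), (0.72, [248.0, 233.0])]
bar_mid [(0.71, [395.0, 294.0])]
rider_0_mid [(0.47, [364.0, 329.0])]
beaker [(0.74, [286.0, 249.0])]
stopper [(0.65, [322.0, 325.0])]
top [[537.7, 0.0, 325.9], [0.0, 537.7, 239.2], [0.0, 0.0, 1.0]] [252.6, -23.1, 1522.6] [0.07, -0.693, 0.715, -0.064]
fixture [(0.82, [307.0, 263.0])]
lever_knob [(0.51, [294.0, 206.0])]
bar_mid [(0.75, [387.0, 207.0])]
rider_0_mid [(0.56, [420.0, 271.0]), (0.2, [304.0, 267.0])]
beaker [(0.61, [232.0, 228.0])]
stopper [(0.61, [380.0, 288.0])]
```

View pics/top0.png

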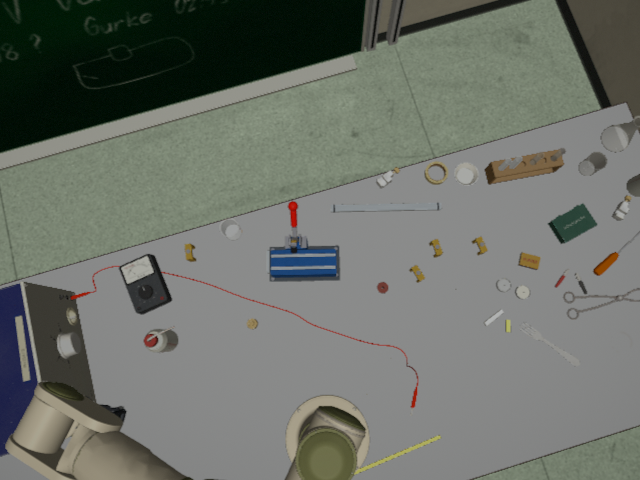

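View pics/scene0.png

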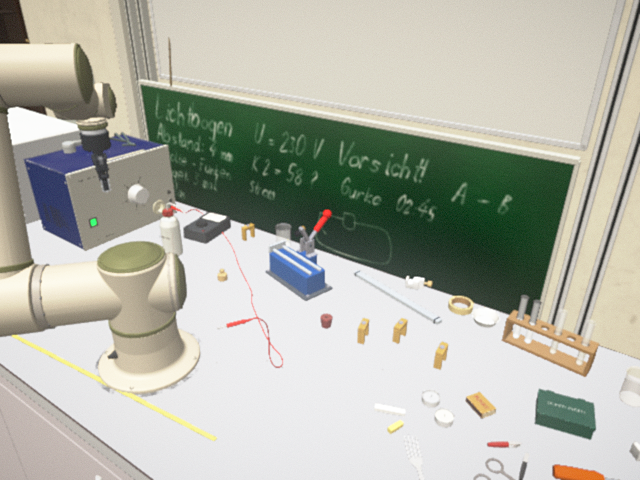

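The clamp looks open: the knob at (293,206) leans away from the block. The fixture is at (304,262) and the bar runs (334,208)–(438,206). There are four riders, at (190,252), (417,273), (436,248) and (480,245). The beaker is at (232,230) and the stopper at (383,287).

```bash
cat > h.py <<'E'
from rig import *
import cv2,numpy as np
from scipy.spatial.transform import Rotation as R
def rot(q): return R.from_quat([q[1],q[2],q[3],q[0]])
def plane(m,px,z):
    d=rot(m['rotation']).apply(np.linalg.inv(m['mtx'])@[px[0],px[1],1]); e=np.array(m['eye'],float)
    return e+d*(z-e[2])/d[2]
def proj(m,P):
    p=rot(m['rotation']).inv().apply(np.atleast_2d(P)-np.array(m['eye'])); u=p@np.array(m['mtx']).T
    return u[:,:2]/u[:,2:]
def box(mask):
    c,_=cv2.findContours(mask.astype(np.uint8),0,2); c=max(c,key=cv2.contourArea)
    return cv2.minAreaRect(c)
def toolmove(P,yaw=None):
    "rows numbers (cm, rad) from current measured pose to world point P, tool down; yaw = world direction of closing line"
    s=sense(); r=rot(s['ee_rot']); d=r.inv().apply(np.array(P)-s['eef_pos'])/10
    if yaw is None: return np.round(d,2)
    y=r.apply([0,1,0]); a=np.arctan2(y[1],y[0]); dy=(yaw-a+np.pi/2)%np.pi-np.pi/2
    return np.round(d,2),round(-dy,3)
E
python3 - <<'E'
from h import *
im=capture('top');m=camera_model('top');cv2.imwrite('pics/big.png',cv2.resize(im[190:310,170:500,::-1],None,fx=2.4,fy=2.4,interpolation=cv2.INTER_CUBIC))
for l,z in(('bar_mid',6),('rider_0_mid',40),('fixture',74),('beaker',0),('stopper',14)):
    for d in trace('top',l):
        if d['score']<.1: continue
        c,wh,a=box(d['mask']);b=cv2.boxPoints((c,wh,a))
        print(l,round(d['score'],2),np.round(plane(m,c,z)[:2]).tolist(),np.round([plane(m,p,z)[:2] for p in b]).tolist())
for p in((190,252),(417,273),(436,248),(480,245)): print('r',np.round(plane(m,p,40)))
print('knob',plane(m,(293,207),173),plane(m,(293,207),200))
print('home',sense()['eef_pos'])
E
```

```text
bar_mid 0.74 [633.0, -190.0] [[650.0, -27.0], [644.0, -352.0], [617.0, -351.0], [622.0, -27.0]]
rider_0_mid 0.49 [534.0, 54.0] [[653.0, 160.0], [649.0, -53.0], [419.0, -49.0], [422.0, 158.0]]
fixture 0.76 [526.0, 54.0] [[639.0, 157.0], [640.0, -45.0], [417.0, -46.0], [416.0, 151.0]]
fixture 0.62 [394.0, -160.0] [[409.0, -147.0], [408.0, -174.0], [379.0, -173.0], [380.0, -146.0]]
beaker 0.54 [584.0, 264.0] [[590.0, 307.0], [628.0, 269.0], [577.0, 221.0], [540.0, 259.0]]
stopper 0.57 [400.0, -166.0] [[416.0, -153.0], [415.0, -181.0], [384.0, -179.0], [385.0, -151.0]]
r [513. 369.  40.]
r [ 434. -262.   40.]
r [ 503. -319.   40.]
r [ 507. -442.   40.]
knob [599.62735563  68.82466781 173.        ] [592.68561851  66.9862149  200.        ]
home [123.68304636 510.22283729 248.30369203]
```

View pics/big.png

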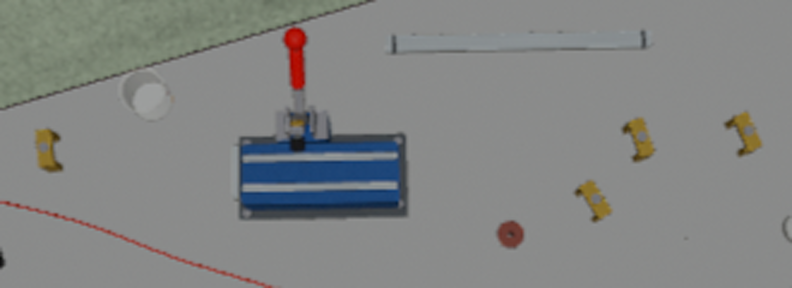

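The clamp is confirmed open: the handle leans to +x, and the knob at world (600,69) puts the fixture at about (470,49). Moving to view the area from the wrist camera.

>>> {"name": "step_arm", "arguments": {"commands": "1 0 0 -4 0 0 0; 1 0 0 -8 0 0 0; 1 -51 -50.4 -8 0 0 1.33; 1 -51 -50.4 -8 0 0 1.33; 1 -51 -50.4 -8 0 0 1.33; 1 -51 -50.4 -8 0 0 1.33; 1 -51 -50.4 -8 0 0 1.33; 1 -51 -50.4 -8 0 0 1.33; 1 -51 -50.4 -8 0 0 1.33; 1 -51 -50.4 -8 0 0 1.33; 1 -51 -50.4 -8 0 0 1.33; 1 -51 -50.4 -8 0 0 1.33; 1 -51 -50.4 -8 0 0 1.33; 1 -51 -50.4 -8 0 0 1.33; 1 -51 -50.4 -8 0 0 1.33; 1 -51 -50.4 -8 0 0 1.33; 1 -51 -50.4 -8 0 0 1.33; 1 -51 -50.4 -8 0 0 1.33; 1 -51 -50.4 -8 0 0 1.33; 1 -51 -50.4 -8 0 0 1.33"}}

```text
time_s: 2.67
eef_pos: [502.3, -104.4, 327.1]
ee_rot: [-0.0, 0.707, 0.707, -0.001]
force: [0.1, 0.3, -0.8]
grip_width: 1.003
grip_force: 0.0
```

Run:
```python
from h import *
s=sense();print(s['eef_pos'],rot(s['ee_rot']).apply([0,1,0]),s['joints'],s['time_s'])
m=camera_model('wrist');im=capture('wrist');cv2.imwrite('pics/w1.png',im[:,:,::-1]);print(m['eye'],np.array(m['mtx']).tolist(),np.round(rot(m['rotation']).as_matrix(),3).tolist())
for l in ('bar_mid','fixture','lever_knob'):
    for d in trace('wrist',l):
        c,wh,a=box(d['mask']);print(l,d['score'],[np.round(plane(m,p,12 if l[0]=='b' else 78)[:2],1).tolist() for p in cv2.boxPoints((c,wh,a))])
```

```text
[ 502.28541179 -104.40011322  327.0939669 ] [ 9.99999004e-01 -1.02086794e-03 -9.74338429e-04] [-4.33199144e-01  2.42288132e-01  1.38653376e+00 -8.77482792e-04
  1.51343970e+00 -4.32127931e-01] 2.6667
[503.34317286 -36.51184786 453.2214188 ] [[376.95085919506283, 0.0, 316.67354479894055], [0.0, 376.95085919506283, 239.22047401903112], [0.0, 0.0, 1.0]] [[1.0, -0.001, -0.001], [-0.001, -0.964, -0.266], [-0.0, 0.266, -0.964]]
bar_mid 0.71 [[618.6, -346.3], [622.1, -26.5], [644.9, -28.2], [646.0, -348.9]]
fixture 0.92 [[438.7, 78.0], [552.9, 77.8], [557.7, -46.8], [432.0, -46.6]]
lever_knob 0.69 [[520.4, 77.8], [552.1, 77.8], [552.3, 70.0], [520.5, 70.0]]
```

View pics/w1.png

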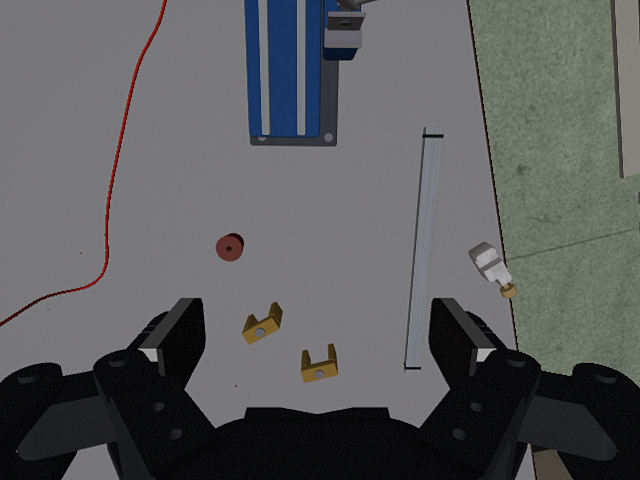

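The wrist view shows the channel lips at columns about 265 and 301 with the near end at row 136. The bar runs (433,130)–(413,368), and two riders and the stopper are visible. Next, fit the channel line and bar line.

```bash
cat >> h.py <<'E'
def channel(im,m,r0=10,r1=130,c0=235,c1=330):
    "lip centre line from bright-grey lips on blue; returns world centre points at z=78"
    L=[]
    for r in range(r0,r1,4):
        row=im[r,c0:c1].astype(int); w=(row[:,0]>90)&(row.max(1)-row.min(1)<45)
        i=np.flatnonzero(w)
        g=np.split(i,np.flatnonzero(np.diff(i)>1)+1); g=[(x[0]+c0,x[-1]+c0+1) for x in g if 4<=len(x)<=16]
        L.append((r,g))
    return L
E
python3 - <<'E'
from h import *
m=camera_model('wrist');im=cv2.imread('pics/w1.png')[:,:,::-1]
P=[]
for r,g in channel(im,m):
    if len(g)>=2:
        a=[[plane(m,(c-.5,r),78)[0] for c in x] for x in g]; a=a[:2]
        P.append((plane(m,(280,r),78)[1],*np.ravel(a)))
P=np.array(P);print(np.round(P[::5],1))
c=P[:,1:].mean(1);f=np.polyfit(P[:,0],c,1);print('centre x at y=-40, slope',np.polyval(f,-40),f[0], np.std(c-np.polyval(f,P[:,0])))
print('blue end col 283:',[ (r,im[r,283].tolist()) for r in range(130,146,1)][::2])
capture('wrist');m=camera_model('wrist')
d=trace('wrist','bar_mid')[0]['mask'];v,u=np.nonzero(d);W=np.array([plane(m,p,12)[:2] for p in zip(u,v)])
rs=np.unique(v);C=np.array([plane(m,(u[v==r].mean(),r),12)[:2] for r in rs]);f=np.polyfit(C[5:-5,1],C[5:-5,0],1)
print('bar',C[0],C[-1],f[0],C.mean(0))
for p in((264,323),(319,361),(230,247)): print(plane(m,p,40))
E
```

```text
[[ 76.  427.9 435.9 449.2 456.3]
 [ 60.  427.1 436.  448.6 455.8]
 [ 43.7 426.2 436.2 448.9 456.2]
 [ 26.9 425.2 436.3 448.3 455.7]
 [  9.6 424.3 435.5 448.6 456. ]
 [ -8.1 423.3 435.6 447.9 455.5]]
centre x at y=-40, slope 440.07315447944006 0.019955282475850943 0.12693272940223976
blue end col 283: [(130, [23, 54, 100]), (132, [26, 56, 102]), (134, [22, 54, 98]), (136, [23, 47, 84]), (138, [55, 57, 59]), (140, [49, 53, 58]), (142, [51, 53, 59]), (144, [46, 49, 52])]
bar [633.92928694 -27.7724044 ] [ 631.50763868 -344.56899527] 0.010725336934288064 [ 632.22173569 -176.70718625]
[ 437.98170607 -250.992459     40.        ]
[ 505.12808954 -303.40195311   40.        ]
[ 402.19083913 -154.72096557   40.        ]
```

Run:
```python
from h import *
m=camera_model('wrist');im=cv2.imread('pics/w1.png')[:,:,::-1]
P=[]
for r,g in channel(im,m,c0=248,c1=312,r0=50):
    if len(g)==2:
        P.append((plane(m,(280,r),78)[1],*np.ravel([[plane(m,(c-.5,r),78)[0] for c in x] for x in g])))
P=np.array(P);print(np.round(P[::4],1))
for c in (P[:,1:].mean(1),P[:,2:4].mean(1)):
    f=np.polyfit(P[:,0],c,1);print('centre x at y=-20, slope',np.polyval(f,-20),f[0], np.std(c-np.polyval(f,P[:,0])))
print('end y',plane(m,(283,136.5),70))
```

```text
[[ 44.1 448.8 456.1 482.5 489.8]
 [ 30.7 448.3 455.7 482.4 489.8]
 [ 17.  448.8 456.2 482.3 489.7]
 [  3.  448.3 455.8 482.1 489.6]
 [-11.3 447.8 455.4 482.  489.6]]
centre x at y=-20, slope 468.77948443453556 0.0071995192492407415 0.10614356855576003
centre x at y=-20, slope 468.7064723420634 0.009116732142708738 0.13473275790487485
end y [468.06407973 -31.97618725  70.        ]
```

>>> {"name": "step_arm", "arguments": {"commands": "1 -12.4 13.1 0 0 0 0.01; 1 -12.4 13.1 10 0 0 0.01; 1 -12.4 13.1 20 0 0 0.01; 1 -12.4 13.1 24 0 0 0.01; 0.6 -12.4 13.1 24 0 0 0.01; 0.6 -12.4 13.1 24 0 0 0.01; 0.6 -12.4 13.1 24 0 0 0.01; 0.6 -12.4 13.1 24 0 0 0.01; 0.6 -12.4 13.1 24 0 0 0.01; 0.6 -12.4 13.1 24 0 0 0.01; 0.6 -12.4 13.1 24 0 0 0.01", "newtons": 60}}

```text
time_s: 3.88
eef_pos: [632.6, -222.6, 90.9]
ee_rot: [0.002, 0.709, 0.705, 0.0]
force: [0.4, -0.1, 0.6]
grip_width: 0.601
grip_force: 0.0
```

Run:
```python
from h import *
s=sense();print(s['eef_pos'],s['time_s'])
m=camera_model('wrist');im=capture('wrist');cv2.imwrite('pics/w2.png',im[:,:,::-1])
d=trace('wrist','bar_mid')[0]['mask'];v,u=np.nonzero(d)
for r in np.unique(v)[::25]: print(r,[np.round(plane(m,(x,r),12)[:2],1).tolist() for x in(u[v==r].min(),u[v==r].max())])
t=camera_model('top')
for p in((270.4,256),(336.3,255),(336.3,267.5),(270.4,268)): print(plane(t,p,78))
```

```text
[ 632.61073674 -222.56103411   90.92734934] 3.8833
0 [[624.3, -92.3], [644.0, -92.4]]
25 [[624.5, -103.0], [644.5, -103.1]]
50 [[624.3, -114.1], [643.6, -114.2]]
75 [[624.1, -125.6], [643.7, -125.7]]
100 [[623.8, -137.4], [643.8, -137.5]]
125 [[624.1, -149.7], [643.3, -149.8]]
150 [[623.8, -162.4], [643.4, -162.5]]
175 [[623.6, -175.5], [643.0, -175.6]]
200 [[623.8, -189.1], [643.0, -189.2]]
225 [[623.5, -203.1], [642.5, -203.3]]
250 [[623.3, -217.7], [642.0, -217.9]]
275 [[623.0, -232.9], [642.7, -233.0]]
300 [[622.7, -248.6], [642.2, -248.8]]
325 [[622.3, -265.0], [641.6, -265.2]]
350 [[622.6, -282.0], [641.7, -282.2]]
375 [[622.3, -299.7], [641.7, -299.9]]
400 [[621.9, -318.2], [641.8, -318.3]]
[488.63689555 139.32449902  78.        ]
[485.73144032 -40.08915166  78.        ]
[451.47979632 -38.95266624  78.        ]
[455.69798296 139.65568542  78.        ]
```

View pics/w2.png

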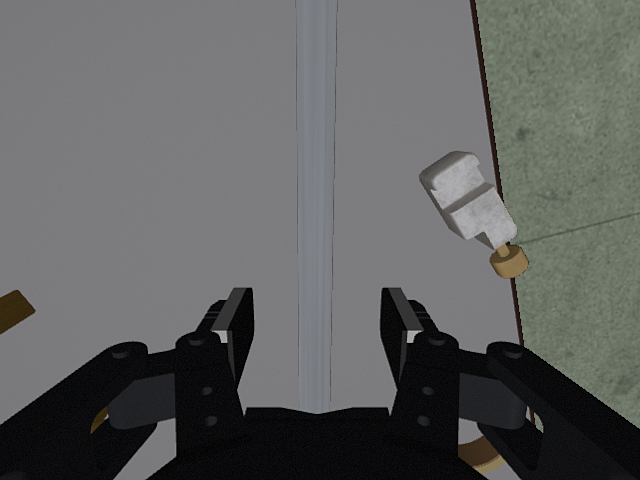

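The gripper is centred over the bar (bar columns 298–336, pads at 245 and 385). Descending to grip, then lifting.

>>> {"name": "step_arm", "arguments": {"commands": "0.6 0 0 4 0 0 0; 0.6 0 0 6.7 0 0 0; 0.6 0 0 6.7 0 0 0; 0.6 0 0 6.7 0 0 0; 0 0 0 6.7 0 0 0; 0 0 0 6.7 0 0 0; 0 0 0 6.7 0 0 0; 0 0 0 6.7 0 0 0; 0 0 0 6.7 0 0 0; 0 0 0 6.7 0 0 0; 0 0 0 6.7 0 0 0; 0 0 0 6.7 0 0 0", "newtons": 60}}

```text
time_s: 4.98
eef_pos: [633.1, -223.8, 24.2]
ee_rot: [0.002, 0.71, 0.705, 0.001]
force: [-2.9, 0.9, 7.5]
grip_width: 0.205
grip_force: 58.8
```

>>> {"name": "step_arm", "arguments": {"commands": "0 0 0 -3 0 0 0; 0 0 0 -6 0 0 0; 0 0 0 -9.6 0 0 0; 0 0 0 -9.6 0 0 0; 0 0 -3 -9.6 0 0 0; 0 0 -6 -9.6 0 0 0; 0 0 -9 -9.6 0 0 0; 0 0 -12 -9.6 0 0 0; 0 0 -15 -9.6 0 0 0; 0 0 -16.4 -9.6 0 0 0; 0 0 -16.4 -9.6 0 0 0; 0 0 -16.4 -9.6 0 0 0; 0 0 -16.4 -9.6 0 0 0", "newtons": 60}}

```text
time_s: 6.07
eef_pos: [468.8, -222.5, 118.0]
ee_rot: [0.001, 0.71, 0.705, 0.0]
force: [0.2, 0.1, -1.1]
grip_width: 0.208
grip_force: 59.4
```

Run:
```python
from h import *
im=capture('wrist')
s=sense();print(s['eef_pos'],s['dq'],s['time_s'],s['grip_width'],s['force'])
m=camera_model('wrist');im=capture('wrist');cv2.imwrite('pics/w3.png',im[:,:,::-1]);np.savez('w3',m=m['mtx'],e=m['eye'],r=m['rotation'])
print(proj(m,[[468.7,-36,78],[468.7,146,90]]),sense()['eef_pos'])
```

```text
[ 468.84646019 -222.39040207  117.72964901] [ 0.00250475  0.00960054  0.00288756 -0.00091169  0.0003094  -0.00120911] 6.1167 0.20408148790539632 [-0.25217671  0.27962214 -1.51844775]
[[  309.38565599  -226.32363185]
 [  296.01758973 -1589.36536934]] [ 468.75493855 -222.25642907  117.47888094]
```

View pics/w3.png

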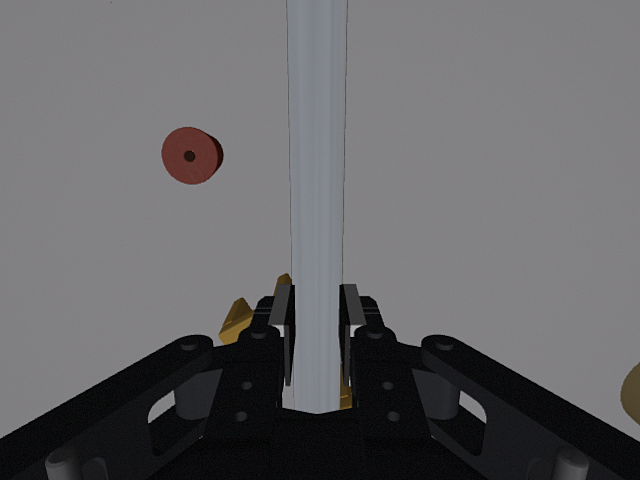

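The bar is held straight between the pads (columns 290–345). Moving +y over the channel.

>>> {"name": "step_arm", "arguments": {"commands": "0 2 0 0 0 0 0; 0 4 0 0 0 0 0; 0 6 0 0 0 0 0; 0 8 0 0 0 0 0; 0 10 0 0 0 0 0; 0 12 0 0 0 0 0; 0 13 0 0 0 0 0; 0 13 0 0 0 0 0; 0 13 0 0 0 0 0; 0 13 0 0 0 0 0"}}

```text
time_s: 7.0
eef_pos: [469.2, -93.0, 117.3]
ee_rot: [0.0, 0.71, 0.705, -0.0]
force: [-0.3, -0.3, -0.4]
grip_width: 0.206
grip_force: 59.4
```

Run:
```python
from h import *
capture('wrist')
m=camera_model('wrist');im=capture('wrist');s=sense();print(s['eef_pos'],s['force'])
cv2.imwrite('pics/w4.png',im[:,:,::-1]);np.savez('w4',mtx=m['mtx'],eye=m['eye'],rotation=m['rotation']);print(m['eye'])
im=capture('scene');cv2.imwrite('pics/s4.png',cv2.resize(im[180:380,200:500,::-1],None,fx=2.6,fy=2.6))
```

```text
[469.0310609  -93.09287829 117.26880938] [ 0.26189011  0.06915188 -2.64739118]
[470.49338594 -25.27748214 243.44916923]
```

View pics/w4.png

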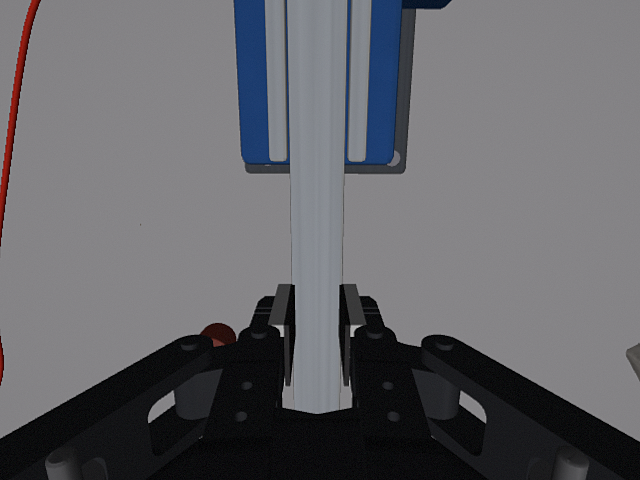

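View pics/s4.png

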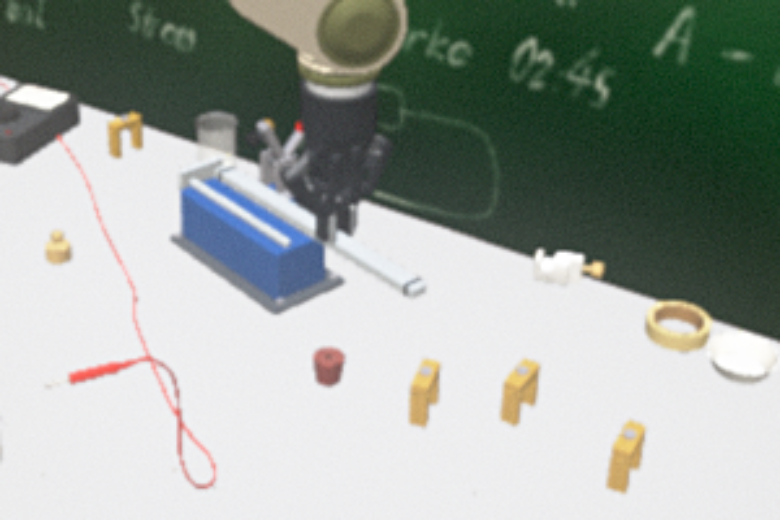

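The bar lies over the channel. The lip ends are at row about 162, left lip 270–288 and right lip 348–365, with the bar centred between them.

Run:
```python
from h import *
m=dict(np.load('w4.npz'));im=cv2.imread('pics/w4.png')[:,:,::-1].astype(int)
for r in (20,60,100,150):
    row=im[r];blue=(row[:,2]-row[:,0]>35);i=np.flatnonzero(blue);i=i[(i>225)&(i<410)]
    g=np.split(i,np.flatnonzero(np.diff(i)>1)+1);g=[(x[0],x[-1]+1) for x in g if len(x)>2]
    print(r,round(plane(m,(300,r),78)[1],1),[(a,b,np.round([plane(m,(a-.5,r),78)[0],plane(m,(b-.5,r),78)[0]],1).tolist()) for a,b in g])
    bar=[288,346]
print('lip end',plane(m,(277,162),78),plane(m,(357,162),78))
# bar edges
for r in (60,150,230):
    gy=np.abs(np.diff(im[r].sum(1)));j=[x for x in np.argsort(-gy)[:14] if 280<x<352];print(r,sorted(j))
```

```text
20 18.3 [(np.int64(235), np.int64(265), [438.8, 450.6]), (np.int64(347), np.int64(350), [482.7, 483.9]), (np.int64(371), np.int64(401), [492.2, 503.9])]
60 3.9 [(np.int64(237), np.int64(266), [438.7, 450.3]), (np.int64(370), np.int64(399), [492.2, 503.9])]
100 -11.2 [(np.int64(239), np.int64(267), [438.5, 450.1]), (np.int64(368), np.int64(397), [491.8, 503.8])]
150 -31.3 [(np.int64(241), np.int64(269), [438.1, 450.0]), (np.int64(366), np.int64(394), [491.5, 503.5])]
lip end [453.48897081 -36.2954904   78.        ] [487.96482556 -36.58120353  78.        ]
60 [np.int64(284), np.int64(287), np.int64(345), np.int64(349), np.int64(350)]
150 [np.int64(285), np.int64(286), np.int64(289), np.int64(343), np.int64(347), np.int64(348)]
230 [np.int64(289), np.int64(290), np.int64(291), np.int64(301), np.int64(339), np.int64(340), np.int64(341), np.int64(342), np.int64(343)]
```

>>> {"name": "step_arm", "arguments": {"commands": "0 0 0.05 1 0 0 0; 0 1.5 0.05 1 0 0 0; 0 2.5 0.05 1 0 0 0; 0 3 0.05 1 0 0 0; 0 3.2 0.05 1 0 0 0; 0 3.4 0.05 1 0 0 0; 0 3.4 0.05 1 0 0 0; 0 3.4 0.05 1 0 0 0"}}

```text
time_s: 7.82
eef_pos: [469.7, -58.4, 107.4]
ee_rot: [0.0, 0.71, 0.705, 0.0]
force: [0.1, 0.3, -2.6]
grip_width: 0.203
grip_force: 59.4
```

>>> {"name": "step_arm", "arguments": {"commands": "0 0.1 0 0 0 0 0; 0 0.2 0 0 0 0 0; 0 0.2 0 0 0 0 0; 0 0.2 0 0 0 0 0"}}

```text
time_s: 8.15
eef_pos: [469.6, -56.2, 107.3]
ee_rot: [-0.0, 0.71, 0.705, -0.0]
force: [0.3, -0.2, -1.5]
grip_width: 0.203
grip_force: 59.4
```

>>> {"name": "step_arm", "arguments": {"commands": "0 0.1 0 0 0 0 0; 0 0.2 0 0 0 0 0; 0 0.2 0 0 0 0 0; 0 0.2 0 0 0 0 0"}}

```text
time_s: 8.48
eef_pos: [469.8, -54.6, 107.4]
ee_rot: [0.0, 0.71, 0.705, -0.0]
force: [-0.1, -4.5, -0.6]
grip_width: 0.207
grip_force: 59.4
```

>>> {"name": "step_arm", "arguments": {"commands": "0 0.1 0 0 0 0 0; 0 0.2 0 0 0 0 0; 0 0.2 0 0 0 0 0; 0 0.2 0 0 0 0 0"}}

```text
time_s: 8.82
eef_pos: [470.4, -54.3, 107.9]
ee_rot: [0.002, 0.709, 0.705, -0.001]
force: [-1.0, -15.4, -1.4]
grip_width: 0.202
grip_force: 59.4
```

>>> {"name": "step_arm", "arguments": {"commands": "0 0.1 0 0 0 0 0; 0 0.2 0 0 0 0 0; 0 0.2 0 0 0 0 0; 0 0.2 0 0 0 0 0"}}

```text
time_s: 9.15
eef_pos: [471.0, -54.1, 108.3]
ee_rot: [0.004, 0.709, 0.705, -0.002]
force: [-1.2, -27.3, -0.4]
grip_width: 0.203
grip_force: 59.5
```

Stop felt at TCP y ≈ −54.7. Backing off 3 mm and lowering.

>>> {"name": "step_arm", "arguments": {"commands": "0 -0.8 0 0 0 0 0; 0 -0.8 0 0 0 0 0; 0 -0.8 0 0 0 0 0; 0 -0.8 0 0.5 0 0 0; 0 -0.8 0 0.9 0 0 0; 0 -0.8 0 1.2 0 0 0; 0 -0.8 0 1.2 0 0 0; 0 -0.8 0 1.2 0 0 0"}}

```text
time_s: 9.82
eef_pos: [469.5, -57.9, 95.0]
ee_rot: [-0.0, 0.709, 0.705, -0.0]
force: [-0.2, -0.4, -1.5]
grip_width: 0.203
grip_force: 59.4
```

>>> {"name": "step_arm", "arguments": {"commands": "0 0 0 0.1 0 0 0; 0 0 0 0.2 0 0 0; 0 0 0 0.2 0 0 0; 0 0 0 0.2 0 0 0"}}

```text
time_s: 10.15
eef_pos: [469.8, -58.2, 93.8]
ee_rot: [0.0, 0.71, 0.705, 0.0]
force: [-1.9, 1.3, 3.9]
grip_width: 0.201
grip_force: 60.1
```

Run:
```python
from h import *
m=camera_model('wrist');im=capture('wrist');s=sense();print(s['eef_pos'],s['force'])
cv2.imwrite('pics/w5.png',im[:,:,::-1]);im=im.astype(int)
for r in (20,60,100):
    row=im[r];blue=(row[:,2]-row[:,0]>35);i=np.flatnonzero(blue);i=i[(i>180)&(i<460)]
    g=np.split(i,np.flatnonzero(np.diff(i)>1)+1);g=[(int(x[0]),int(x[-1]+1)) for x in g if len(x)>1];print(r,g)
```

```text
[469.78325056 -58.2771603   93.76807419] [-1.62713255 -0.28911128  5.05343349]
20 [(222, 256), (281, 286), (347, 355), (380, 426)]
60 [(224, 257), (281, 287), (347, 354), (378, 411), (444, 446)]
100 [(227, 259), (282, 288), (346, 353), (376, 409)]
```

View pics/w5.png

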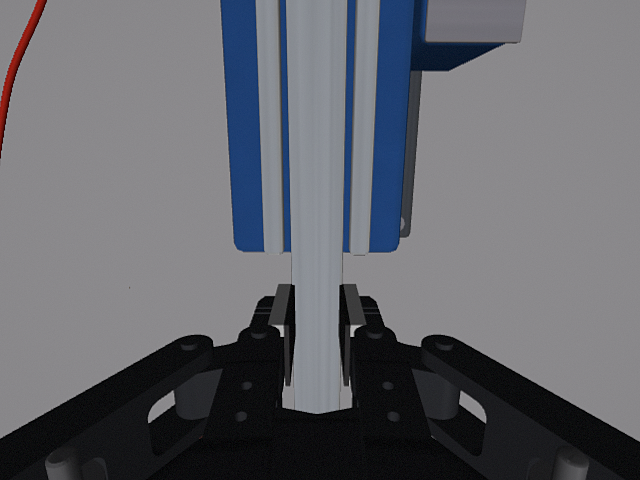

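The bar sits centred between the lips, carrying about 5 N. Releasing, holding 0.3 s clear, then rising.

>>> {"name": "step_arm", "arguments": {"commands": "0.45 0 0 0 0 0 0; 0.45 0 0 0 0 0 0; 0.45 0 0 0 0 0 0; 0.45 0 0 -3 0 0 0; 0.45 0 0 -7 0 0 0; 0.45 0 0 -11 0 0 0; 0.45 0 0 -15 0 0 0; 0.2 0 0 -19 0 0 0; 0 0 0 -21 0 0 0; 0 0 0 -21 0 0 0; 0 0 0 -21 0 0 0"}}

```text
time_s: 11.12
eef_pos: [469.8, -58.2, 303.6]
ee_rot: [0.001, 0.71, 0.705, 0.0]
force: [-0.1, 0.5, -0.7]
grip_width: -0.002
grip_force: 0.0
```

```bash
cat >> h.py <<'E'
def lips(tag):
    capture('wrist');m=camera_model('wrist');im=capture('wrist');cv2.imwrite(f'pics/{tag}.png',im[:,:,::-1]);np.savez(tag,mtx=m['mtx'],eye=m['eye'],rotation=m['rotation'])
    return m,im
E
python3 - <<'E'
from h import *
m,im=lips('w6');s=sense();print(s['eef_pos'],s['force'])
d=trace('wrist','bar_mid')[0]['mask'];v,u=np.nonzero(d);print(v.min(),v.max())
for r in np.unique(v)[::30]: print(r,u[v==r].min(),u[v==r].max(),[np.round(plane(m,(x,r),82)[:2],1).tolist() for x in(u[v==r].min()-.5,u[v==r].max()+.5)])
print([ (d['score'],d['xy'],plane(m,d['xy'],173)) for d in spot_point('wrist','lever_knob')])
print(toolmove([641,72,300],0))
E
```

```text
[469.23485171 -58.05763648 301.89807296] [-0.15226874 -0.59275404 -0.30703462]
0 283
0 305 329 [[461.7, 115.7], [482.0, 115.6]]
30 306 329 [[462.2, 93.8], [482.0, 93.7]]
60 306 328 [[461.8, 71.1], [481.2, 70.9]]
90 306 328 [[461.5, 47.4], [481.2, 47.2]]
120 307 328 [[462.0, 22.8], [481.3, 22.6]]
150 307 329 [[461.6, -2.9], [482.2, -3.0]]
180 308 328 [[462.1, -29.6], [481.3, -29.7]]
210 308 327 [[461.7, -57.4], [480.4, -57.6]]
240 307 326 [[460.4, -86.5], [479.5, -86.6]]
270 307 327 [[459.9, -116.9], [480.4, -117.0]]
[(0.8, [534.3, 31.2], array([604.13112886,  70.01129   , 173.        ]))]
(array([13.13, 17.08,  0.16]), np.float64(-0.007))
```

View pics/w6.png

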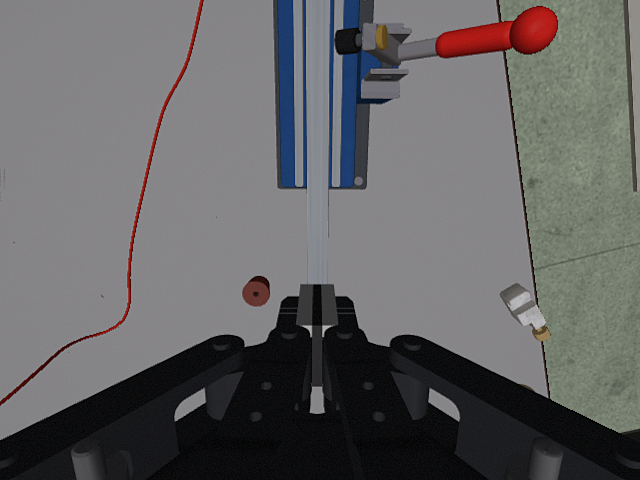

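Knob at (534,31) px → world (604,70), open. Moving behind it and pushing it shut with closed fingers.

>>> {"name": "step_arm", "arguments": {"commands": "0 3 4 0 0 0 0; 0 6 8 0 0 0 0; 0 9 12 0 0 0 0; 0 12.9 17.6 0 0 0 0; 0 12.9 17.6 0 0 0 0; 0 12.9 17.6 0 0 0 0; 0 12.9 17.6 4 0 0 0; 0 12.9 17.6 8 0 0 0; 0 12.9 17.6 11 0 0 0; 0 12.9 17.6 13 0 0 0; 0 12.9 17.6 13 0 0 0; 0 12.9 17.6 13 0 0 0"}}

```text
time_s: 12.32
eef_pos: [646.2, 69.5, 172.4]
ee_rot: [-0.001, 0.71, 0.705, -0.001]
force: [-0.2, -0.6, 1.0]
grip_width: 0.002
grip_force: 0.0
```

>>> {"name": "step_arm", "arguments": {"commands": "0 0 -1 0 0 0 0; 0 0 -2 0 0 0 0; 0 0 -3 0 0 0 0; 0 0 -4 0 0 0 0; 0 0 -5 0 0 0 0; 0 0 -6 0 0 0 0; 0 0 -7 0 0 0 0; 0 0 -8 0 0 0 0; 0 0 -9 0 0 0 0; 0 0 -10 0 0 0 0; 0 0 -10 0 0 0 0; 0 0 -10 0 0 0 0; 0 0 -10 0 0 0 0"}}

```text
time_s: 13.4
eef_pos: [556.5, 69.5, 191.8]
ee_rot: [0.015, 0.709, 0.704, 0.013]
force: [3.8, 0.7, 91.4]
grip_width: 0.003
grip_force: 41.4
```

Run:
```python
from h import *
s=sense();print(s['eef_pos'],s['force'])
im=capture('scene');cv2.imwrite('pics/s7.png',cv2.resize(im[180:330,220:420,::-1],None,fx=3.5,fy=3.5))
```

```text
[556.52811286  69.46348103 191.81780736] [ 3.76012897  0.74437793 91.38394079]
```

View pics/s7.png

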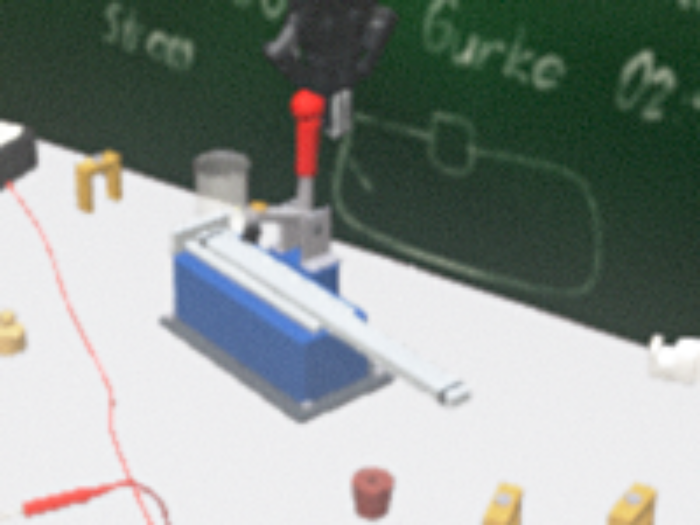

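The lever is near vertical with the knob jammed up under the knuckles (91 N). Lifting straight up to relieve it.

>>> {"name": "step_arm", "arguments": {"commands": "0 0 0 -2 0 0 0; 0 0 0 -4 0 0 0; 0 0 0 -6 0 0 0; 0 0 0 -6 0 0 0; 0 0 0 -6 0 0 0"}}

```text
time_s: 13.87
eef_pos: [547.3, 70.2, 235.5]
ee_rot: [0.002, 0.71, 0.705, 0.001]
force: [0.3, -0.3, 0.3]
grip_width: 0.002
grip_force: 0.0
```

Run:
```python
from h import *
s=sense();print(s['eef_pos'],s['force'],s['time_s'])
im=capture('scene');cv2.imwrite('pics/s8.png',cv2.resize(im[180:330,220:420,::-1],None,fx=3.5,fy=3.5))
m=camera_model('scene');o=np.array([470.5,53.5,0])
print(proj(m,[o+[24,20,200],o+[130,20,173]]),[(d['score'],d['xy']) for d in spot_point('scene','lever_knob')])
```

```text
[547.26013938  70.20778169 235.53402613] [ 0.3088647  -0.31232119  0.3221502 ] 13.8667
[[298.04271283 214.12550829]
 [326.41082847 212.98647699]] [(0.38, [296.4, 281.1])]
```

View pics/s8.png

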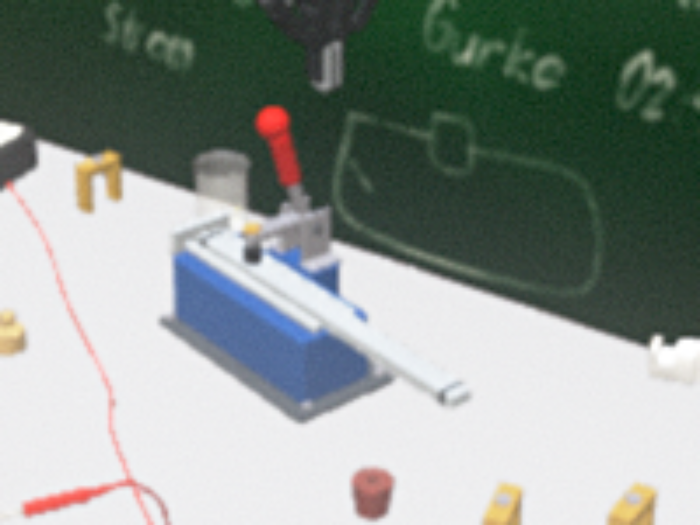

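The clamp is shut: the knob at (298,214) full-frame matches the predicted shut pixel (298.0,214.1). Next, a view over the three riders on the right.

>>> {"name": "step_arm", "arguments": {"commands": "0 0 0 -4 0 0 0; 0 0 0 -8 0 0 0; 0 -4 -0.5 -9.5 0 0 0; 0.8 -8 -1 -9.5 0 0 0; 0.8 -12 -1.6 -9.5 0 0 0; 0.8 -16 -2.2 -9.5 0 0 0; 0.8 -20 -2.8 -9.5 0 0 0; 0.8 -24 -3.4 -9.5 0 0 0; 0.8 -28 -4 -9.5 0 0 0; 0.8 -32 -4.6 -9.5 0 0 0; 0.8 -36 -5.2 -9.5 0 0 0; 0.8 -40 -5.8 -9.5 0 0 0; 0.8 -44 -6.4 -9.5 0 0 0; 0.8 -47 -6.7 -9.5 0 0 0; 0.8 -47 -6.7 -9.5 0 0 0; 0.8 -47 -6.7 -9.5 0 0 0; 0.8 -47 -6.7 -9.5 0 0 0"}}

```text
time_s: 15.38
eef_pos: [476.4, -398.7, 327.7]
ee_rot: [-0.001, 0.709, 0.705, 0.0]
force: [-0.4, -0.1, 0.4]
grip_width: 0.799
grip_force: 0.0
```

```bash
cat >> h.py <<'E'
def riders(m,im,show=True):
    "all yellow blobs: grey spot on the bridge top -> centre (z=48), long axis by minAreaRect of top"
    hsv=cv2.cvtColor(np.ascontiguousarray(im),cv2.COLOR_RGB2HSV); y=cv2.inRange(hsv,(15,90,40),(32,255,255))
    y=cv2.morphologyEx(y,cv2.MORPH_CLOSE,np.ones((9,9),np.uint8))
    n,lab,st,ce=cv2.connectedComponentsWithStats(y); out=[]
    for k in range(1,n):
        if st[k,4]<150: continue
        M=(lab==k); c,wh,a=box(M)
        sp=M&(hsv[:,:,1]<90); v,u=np.nonzero(sp)
        out.append(dict(c=c,wh=wh,a=a,n=int(st[k,4]),spot=(u.mean(),v.mean()) if len(u)>5 else None,ns=len(u)))
    return out
E
python3 - <<'E'
from h import *
m,im=lips('w9');s=sense();print(s['eef_pos'],s['ee_rot'])
for d in riders(m,im): print(d, plane(m,d['spot'],48) if d['spot'] else '', np.round([plane(m,p,48)[:2] for p in cv2.boxPoints((d['c'],d['wh'],d['a']))]).tolist())
for d in spot_point('wrist','rider_0_mid'): print(d['score'],d['xy'])
E
```

```text
[ 476.69610873 -398.07691619  328.42736929] [-4.25250181e-05  7.09063511e-01  7.05144615e-01  8.52329375e-05]
{'c': (567.9000854492188, 22.800003051757812), 'wh': (21.0190372467041, 20.57182502746582), 'a': 63.43495178222656, 'n': 322, 'spot': (np.float64(566.9473684210526), np.float64(19.42105263157895)), 'ns': 19} [ 720.08692116 -224.14417842   48.        ] [[707.0, -223.0], [724.0, -215.0], [736.0, -231.0], [719.0, -239.0]]
{'c': (274.78271484375, 68.10427856445312), 'wh': (25.90778350830078, 44.91621398925781), 'a': 57.65256118774414, 'n': 913, 'spot': (np.float64(277.2238805970149), np.float64(68.02985074626865)), 'ns': 67} [ 439.377441   -265.59915065   48.        ] [[411.0, -266.0], [449.0, -245.0], [463.0, -265.0], [424.0, -287.0]]
{'c': (343.12103271484375, 125.11146545410156), 'wh': (17.550745010375977, 43.05857849121094), 'a': 73.61045837402344, 'n': 672, 'spot': (np.float64(343.85714285714283), np.float64(125.17857142857143)), 'ns': 28} [ 506.29854141 -320.40182097   48.        ] [[482.0, -318.0], [524.0, -306.0], [529.0, -323.0], [487.0, -335.0]]
{'c': (539.5, 141.5), 'w
[... 692 characters left out ...]
np.float64(319.27225130890054)), 'ns': 191} [ 713.2751496  -542.47344921   48.        ] [[672.0, -470.0], [750.0, -467.0], [777.0, -598.0], [692.0, -602.0]]
{'c': (165.01168823242188, 281.313232421875), 'wh': (28.38212013244629, 10.479552268981934), 'a': 3.5763344764709473, 'n': 292, 'spot': None, 'ns': 0}  [[285.0, -497.0], [287.0, -484.0], [320.0, -486.0], [317.0, -499.0]]
{'c': (307.151123046875, 335.5213928222656), 'wh': (27.704084396362305, 41.75688171386719), 'a': 17.52556800842285, 'n': 1132, 'spot': (np.float64(312.0875), np.float64(317.8625)), 'ns': 80} [ 471.41825354 -539.02100036   48.        ] [[441.0, -584.0], [458.0, -531.0], [489.0, -542.0], [473.0, -595.0]]
0.56 [279.2, 71.5]
```

View pics/w9.png

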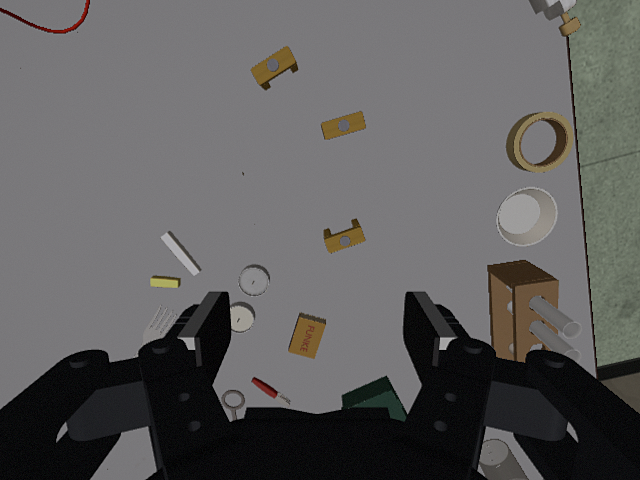

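Three riders are visible, with spots at (274,65), (344,125) and (346,241), turned about 30°, 16° and 20°. Fitting a rider model silhouette for accurate poses.

```bash
cat >> h.py <<'E'
from scipy.optimize import minimize
BX=[(-22,22,36,48),(-22,-14,0,36),(14,22,0,36)]
def sil(m,x,y,a,z0=0,S=4):
    M=np.zeros((480*S,640*S),np.uint8); c,s=np.cos(a),np.sin(a)
    for x0,x1,z1,z2 in BX:
        Q=np.array([[p*c-q*s+x,p*s+q*c+y,z+z0] for p in(x0,x1) for q in(-9,9) for z in(z1,z2)])
        cv2.fillConvexPoly(M,cv2.convexHull(((proj(m,Q)+.5)*S).astype(np.int32)),1)
    return cv2.resize(M.astype(np.float32),(640,480),interpolation=cv2.INTER_AREA)
def fit(m,im,x,y,a,z0=0):
    hsv=cv2.cvtColor(np.ascontiguousarray(im),cv2.COLOR_RGB2HSV); Y=cv2.inRange(hsv,(12,90,25),(34,255,255))
    Y=cv2.morphologyEx(Y,cv2.MORPH_CLOSE,np.ones((9,9),np.uint8))
    u,v=proj(m,[[x,y,24+z0]])[0].astype(int); W=np.zeros_like(Y); cv2.circle(W,(u,v),55,255,-1); Y=((Y&W)>0).astype(np.float32)
    f=lambda p:np.abs(sil(m,*p,z0,2)-Y).sum()/Y.sum()
    r=minimize(f,[x,y,a],method='Nelder-Mead',options=dict(initial_simplex=[[x,y,a],[x+6,y,a],[x,y+6,a],[x,y,a+.2]],xatol=.1,fatol=.001,maxiter=120))
    return np.round(r.x,3),round(r.fun,3)
E
python3 - <<'E'
from h import *
m=dict(np.load('w9.npz'));im=cv2.imread('pics/w9.png')[:,:,::-1]
for px,a in(((274,65),.5),((344,125),.28),((346,241),.36)):
    p=plane(m,px,48);r,e=fit(m,im,p[0],p[1],a);print(np.round(p,1),r,e,toolmove([r[0],r[1],150],r[2]))
E
```

```text
[ 436.3 -262.8   48. ] [ 434.901 -263.201    0.522] 0.209 (array([13.47, -4.26, 17.86]), np.float64(-0.528))
[ 506.4 -320.2   48. ] [ 5.05544e+02 -3.20391e+02  2.74000e-01] 0.195 (array([ 7.79,  2.84, 17.86]), np.float64(-0.28))
[ 510.3 -444.6   48. ] [ 5.08381e+02 -4.43625e+02  3.20000e-01] 0.12 (array([-4.53,  3.19, 17.86]), np.float64(-0.326))
```

>>> {"name": "step_arm", "arguments": {"commands": "0.8 -4.5 3 4 0 0 -0.12; 0.8 -4.5 3 8 0 0 -0.24; 0.8 -4.5 3 12 0 0 -0.32; 0.8 -4.5 3 16 0 0 -0.32; 0.8 -4.5 3 20 0 0 -0.32; 0.8 -4.5 3 24 0 0 -0.32; 0.8 -4.5 3 27 0 0 -0.32; 0.8 -4.5 3 29 0 0 -0.32; 0.8 -4.5 3 29.3 0 0 -0.32; 0.8 -4.5 3 29.3 0 0 -0.32; 0.8 -4.5 3 29.3 0 0 -0.32; 0 -4.5 3 29.3 0 0 -0.32; 0 -4.5 3 29.3 0 0 -0.32; 0 -4.5 3 29.3 0 0 -0.32; 0 -4.5 3 29.3 0 0 -0.32; 0 -4.5 3 29.3 0 0 -0.32; 0 -4.5 3 29.3 0 0 -0.32", "newtons": 40}}

```text
time_s: 16.95
eef_pos: [506.6, -445.2, 37.6]
ee_rot: [0.002, 0.588, 0.809, -0.0]
force: [1.2, 1.3, 7.3]
grip_width: 0.507
grip_force: 40.6
```

Run:
```python
from h import *
print(sense()['eef_pos'],toolmove([469.8,-59,150],-.0075))
```

```text
[ 506.64456142 -445.1625188    37.64958283] (array([ 37.84,   8.41, -11.35]), np.float64(0.321))
```

>>> {"name": "step_arm", "arguments": {"commands": "0 0 0 -4 0 0 0; 0 0 0 -8 0 0 0; 0 0 0 -12 0 0 0; 0 3 0.7 -12 0 0 0.05; 0 7 1.5 -12 0 0 0.1; 0 11 2.4 -12 0 0 0.15; 0 15 3.3 -12 0 0 0.2; 0 19 4.2 -12 0 0 0.25; 0 23 5.1 -12 0 0 0.3; 0 27 6 -12 0 0 0.32; 0 31 6.9 -12 0 0 0.32; 0 35 7.8 -12 0 0 0.32; 0 37.8 8.4 -12 0 0 0.32; 0 37.8 8.4 -12 0 0 0.32; 0 37.8 8.4 -12 0 0 0.32; 0 37.8 8.4 -12 0 0 0.32"}}

```text
time_s: 18.28
eef_pos: [469.7, -59.4, 155.8]
ee_rot: [0.001, 0.71, 0.705, 0.0]
force: [-0.0, 0.2, -0.7]
grip_width: 0.506
grip_force: 41.8
```

```bash
cat >> h.py <<'E'
def barx(m,im=None,z=82):
    d=trace('wrist','bar_mid')
    if not d: return None
    v,u=np.nonzero(d[0]['mask']); o=[]
    for r in np.unique(v)[5:-5:20]:
        x=u[v==r]; o.append(np.round(plane(m,((x.min()+x.max())/2,r),z)[:2],1).tolist()+[int(np.ptp(x))])
    return d[0]['score'],o
E
python3 - <<'E'
from h import *
m,im=lips('w10');s=sense();print(s['eef_pos'],s['grip_width'],s['grip_force'],s['force'])
print(barx(m));print(toolmove([469.8,-59,83.6],-.0075))
E
```

```text
[469.69144163 -59.9851509  155.48489485] 0.5096415509419612 41.76519513130188 [-0.34486823  0.89971632 -1.55195383]
(0.72, [[471.8, 66.9, 41], [471.9, 58.4, 40], [471.4, 49.8, 38], [471.1, 41.0, 39], [471.7, 31.9, 38], [471.4, 22.5, 39], [471.3, 12.9, 37], [471.0, 3.1, 36], [471.2, -7.0, 35], [471.1, -17.4, 37], [470.7, -28.1, 36], [471.2, -39.1, 34], [470.8, -50.5, 33], [470.7, -62.2, 33], [470.3, -74.2, 32], [470.5, -124.1, 30], [470.4, -138.1, 30], [469.6, -152.6, 30]])
(array([0.1 , 0.01, 7.18]), np.float64(-0.001))
```

View pics/w10.png

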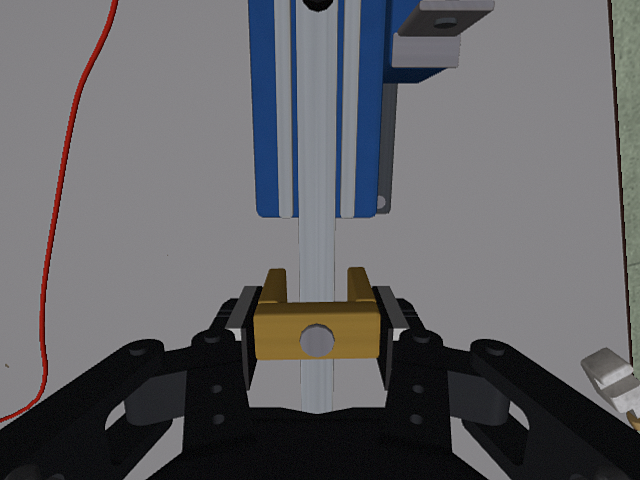

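Rider aligned over the bar (spot at column 317, bar at 317). Lowering and releasing.

>>> {"name": "step_arm", "arguments": {"commands": "0 0.1 0 3 0 0 0; 0 0.1 0 5 0 0 0; 0 0.1 0 6.5 0 0 0; 0 0.1 0 7 0 0 0; 0 0.1 0 7.2 0 0 0; 0 0.1 0 7.2 0 0 0; 0 0.1 0 7.2 0 0 0"}}

```text
time_s: 19.02
eef_pos: [469.8, -58.6, 83.8]
ee_rot: [0.0, 0.71, 0.704, 0.0]
force: [0.0, -0.5, -0.9]
grip_width: 0.505
grip_force: 41.7
```

>>> {"name": "step_arm", "arguments": {"commands": "0 0 0 0.1 0 0 0; 0 0 0 0.15 0 0 0; 0 0 0 0.15 0 0 0; 0.75 0 0 0.15 0 0 0; 0.75 0 0 0.15 0 0 0; 0.75 0 0 0.15 0 0 0; 0.75 0 0 -4 0 0 0; 0.75 0 0 -8 0 0 0; 0.75 0 0 -12 0 0 0; 0.75 0 0 -16 0 0 0; 0.75 0 0 -20 0 0 0; 0.8 0 0 -24 0 0 0; 0.8 0 0 -24 0 0 0; 0.8 0 0 -24 0 0 0"}}

```text
time_s: 20.18
eef_pos: [469.9, -58.2, 324.8]
ee_rot: [0.002, 0.71, 0.705, 0.001]
force: [-0.3, 0.8, -0.9]
grip_width: 0.799
grip_force: 0.0
```

Run:
```python
from h import *
m,im=lips('w11');s=sense();print(s['eef_pos'],s['force'])
print(fit(m,im,470.5,-60,0,46)); print(barx(m)[1][::3])
im=capture('scene');cv2.imwrite('pics/s11.png',im[:,:,::-1])
print(toolmove([505.5-1.3,-320.4,328],.274),toolmove([434.9-1.3,-263.2,328],.522))
```

```text
[469.16200371 -57.89148463 322.05762468] [-0.80272263  0.11413627 -0.78145835]
(array([ 4.70984e+02, -5.73470e+01, -9.00000e-03]), np.float64(0.221))
[[472.2, 118.1, 22], [462.9, 70.6, 2], [471.5, 19.0, 20], [471.1, -36.8, 20], [471.0, -119.0, 17]]
(array([-26.23,   3.69,  -0.66]), np.float64(-0.281)) (array([-20.56,  -3.41,  -0.64]), np.float64(-0.529))
```

View pics/w11.png

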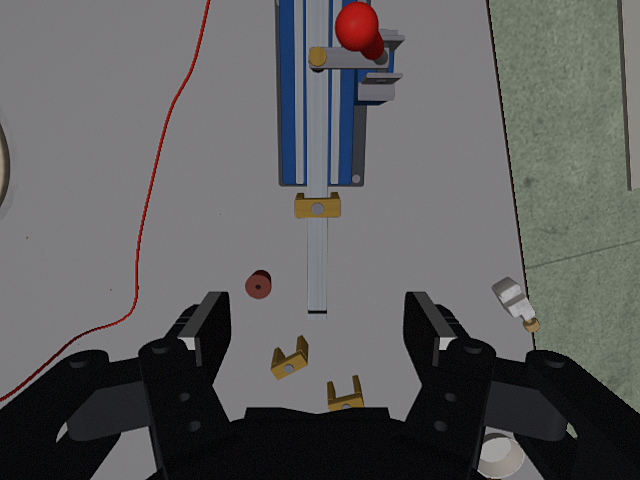

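The first rider hangs on the bar at y −57, and the lever pad is on the bar. I miscounted and have now viewed 15 pictures against the limit of 14, so from here I will check by numbers only. Fetching the next rider.

>>> {"name": "step_arm", "arguments": {"commands": "0.8 -4 -0.7 0 0 0 -0.1; 0.8 -8 -1.4 0 0 0 -0.2; 0.8 -12 -2 0 0 0 -0.3; 0.8 -16 -2.7 0 0 0 -0.4; 0.8 -20 -3.4 0 0 0 -0.5; 0.8 -20.6 -3.4 4 0 0 -0.53; 0.8 -20.6 -3.4 8 0 0 -0.53; 0.8 -20.6 -3.4 12 0 0 -0.53; 0.8 -20.6 -3.4 16 0 0 -0.53; 0.8 -20.6 -3.4 20 0 0 -0.53; 0.8 -20.6 -3.4 20 0 0 -0.53; 0.8 -20.6 -3.4 20 0 0 -0.53"}}

```text
time_s: 21.38
eef_pos: [433.4, -263.2, 122.4]
ee_rot: [-0.002, 0.5, 0.866, 0.001]
force: [-0.1, -0.2, 1.1]
grip_width: 0.797
grip_force: 0.0
```

Run:
```python
from h import *
m=dict(np.load('w11.npz'));print('bar end',plane(m,(317,312),82),'lip end',plane(m,(317,185),78))
s=sense();print(s['eef_pos'],toolmove([433.6,-263.2,36],.522))
```

```text
bar end [ 470.08056606 -171.98234021   82.        ] lip end [471.06531983 -37.27875447  78.        ]
[ 433.41320154 -263.1572802   122.35969753] (array([-0.05,  0.02,  8.64]), np.float64(0.001))
```

>>> {"name": "step_arm", "arguments": {"commands": "0.8 0 0 4 0 0 0; 0.8 0 0 7 0 0 0; 0.8 0 0 8.6 0 0 0; 0.8 0 0 8.6 0 0 0; 0.8 0 0 8.6 0 0 0; 0 0 0 8.6 0 0 0; 0 0 0 8.6 0 0 0; 0 0 0 8.6 0 0 0; 0 0 0 8.6 0 0 0; 0 0 0 8.6 0 0 0; 0 0 0 8.6 0 0 0"}}

```text
time_s: 22.3
eef_pos: [435.0, -264.6, 39.6]
ee_rot: [0.002, 0.5, 0.866, -0.0]
force: [-1.4, 1.5, 9.1]
grip_width: 0.507
grip_force: 40.0
```

Run:
```python
from h import *
print(sense()['eef_pos'],toolmove([469.5,-86.5,156],-.0075))
```

```text
[ 435.03220489 -264.5919904    39.60759762] (array([ 13.66,  11.9 , -11.68]), np.float64(0.531))
```

>>> {"name": "step_arm", "arguments": {"commands": "0 0 0 -4 0 0 0; 0 0 0 -8 0 0 0; 0 0 0 -12 0 0 0; 0 2.7 2.4 -12 0 0 0.1; 0 5.4 4.8 -12 0 0 0.2; 0 8.1 7.2 -12 0 0 0.3; 0 10.8 9.6 -12 0 0 0.4; 0 13.7 11.9 -12 0 0 0.5; 0 13.7 11.9 -12 0 0 0.53; 0 13.7 11.9 -12 0 0 0.53; 0 13.7 11.9 -12 0 0 0.53; 0 13.7 11.9 -12 0 0 0.53"}}

```text
time_s: 23.3
eef_pos: [468.7, -86.4, 157.8]
ee_rot: [0.0, 0.71, 0.705, 0.0]
force: [0.1, 0.5, -1.1]
grip_width: 0.509
grip_force: 42.1
```

```bash
cat >> h.py <<'E'
def held(tag,target,yaw=-.0075):
    m,im=lips(tag);s=sense();p=s['eef_pos']
    print('tcp',np.round(p,1),'w',round(s['grip_width'],3),'F',np.round(s['force'],1))
    print('held fit',min((fit(m,im,p[0]+1.3,p[1],0,p[2]-z) for z in(34,38,42,46)),key=lambda t:t[1]))
    b=barx(m);print('bar',b and b[1][::4]);print(toolmove(target,yaw))
E
python3 -c "
from h import *
held('w12',[469.5,-86.5,85.6])"
```

```text
tcp [468.7 -86.5 157.5] w 0.5 F [ 0.6 -0.1 -0.5]
held fit (array([ 4.69702e+02, -8.77900e+01, -1.80000e-02]), np.float64(0.533))
bar [[471.6, 40.8, 41], [471.6, 5.4, 38], [471.1, -33.9, 35], [470.7, -99.9, 33]]
(array([-0.  ,  0.09,  7.18]), np.float64(-0.0))
```

>>> {"name": "step_arm", "arguments": {"commands": "0 0 0.1 3 0 0 0; 0 0 0.1 5 0 0 0; 0 0 0.1 6.5 0 0 0; 0 0 0.1 7 0 0 0; 0 0 0.1 7.2 0 0 0; 0 0 0.1 7.2 0 0 0; 0 0 0.1 7.2 0 0 0"}}

```text
time_s: 24.03
eef_pos: [470.0, -86.1, 86.0]
ee_rot: [0.001, 0.71, 0.705, 0.0]
force: [0.1, -0.1, -0.2]
grip_width: 0.509
grip_force: 42.1
```

>>> {"name": "step_arm", "arguments": {"commands": "0 0 0 0.1 0 0 0; 0 0 0 0.2 0 0 0; 0 0 0 0.2 0 0 0; 0 0 0 0.2 0 0 0; 0.72 0 0 0.2 0 0 0; 0.72 0 0 0.2 0 0 0; 0.72 0 0 0.2 0 0 0; 0.72 0 0 -4 0 0 0; 0.72 0 0 -8 0 0 0; 0.72 0 0 -12 0 0 0; 0.75 0 0 -16 0 0 0; 0.8 0 0 -20 0 0 0; 0.8 0 0 -24 0 0 0; 0.8 0 0 -24 0 0 0; 0.8 0 0 -24 0 0 0"}}

```text
time_s: 25.28
eef_pos: [470.1, -85.8, 326.8]
ee_rot: [0.002, 0.71, 0.705, 0.001]
force: [-0.3, -0.6, -0.7]
grip_width: 0.802
grip_force: 0.0
```

```bash
cat >> h.py <<'E'
def hung(tag,ys,nxt=None):
    m,im=lips(tag);print(np.round(sense()['eef_pos'],1),sense()['force'].round(1))
    for y in ys: print('hung',fit1(m,im,470.5,y,0,46))
    b=barx(m);print('bar',b and b[1][::4]);print('knob',[(d['score'],np.round(plane(m,d['xy'],200))) for d in spot_point('wrist','lever_knob')])
    if nxt: print('next',toolmove(nxt[:3],nxt[3]))
def fit1(m,im,x,y,a,z0):
    "spot-based: grey spot centre seen on the bridge top near the expected place"
    u,v=proj(m,[[x,y,z0+48]])[0]; hsv=cv2.cvtColor(np.ascontiguousarray(im),cv2.COLOR_RGB2HSV)
    Y=cv2.inRange(hsv,(12,90,25),(34,255,255)); n,lab,st,ce=cv2.connectedComponentsWithStats(cv2.morphologyEx(Y,cv2.MORPH_CLOSE,np.ones((5,5),np.uint8)))
    k=min(range(1,n),key=lambda k:np.hypot(*(ce[k]-(u,v)))+(1e3 if st[k,4]<150 else 0))
    c,wh,ang=box(lab==k); return 'expected px',(round(u),round(v)),'blob',np.round(ce[k]).tolist(),np.round(wh).tolist(),round(ang),'at',np.round(plane(m,c,z0+48)[:2],1)
E
python3 -c "
from h import *
hung('w13',[-57,-87],[505.5-1.3,-320.4,328,.274])"
```

```text
[469.4 -85.5 324.1] [ 0.1  0.3 -0.2]
hung ('expected px', (316, 178), 'blob', [317.0, 191.0], [49.0, 45.0], 90, 'at', array([470.8, -68.3]))
hung ('expected px', (316, 210), 'blob', [317.0, 191.0], [49.0, 45.0], 90, 'at', array([470.8, -68.3]))
bar [[472.0, 91.1, 23], [471.9, 17.0, 20], [471.2, -74.5, 14]]
knob [(0.41, array([471., -21., 200.]))]
next (array([-23.47,   3.65,  -0.46]), np.float64(-0.281))
```

>>> {"name": "step_arm", "arguments": {"commands": "0.8 -4 0.6 0 0 0 -0.05; 0.8 -8 1.2 0 0 0 -0.1; 0.8 -12 1.8 0 0 0 -0.15; 0.8 -16 2.4 0 0 0 -0.2; 0.8 -20 3 0 0 0 -0.25; 0.8 -23.5 3.6 4 0 0 -0.28; 0.8 -23.5 3.6 8 0 0 -0.28; 0.8 -23.5 3.6 12 0 0 -0.28; 0.8 -23.5 3.6 16 0 0 -0.28; 0.8 -23.5 3.6 20 0 0 -0.28; 0.8 -23.5 3.6 20 0 0 -0.28; 0.8 -23.5 3.6 20 0 0 -0.28"}}

```text
time_s: 26.48
eef_pos: [503.3, -320.1, 123.5]
ee_rot: [-0.003, 0.604, 0.797, 0.0]
force: [-0.5, -0.7, 2.0]
grip_width: 0.8
grip_force: 0.0
```

Run:
```python
from h import *
s=sense();print(s['eef_pos'],toolmove([504.2,-320.4,36],.274))
```

```text
[ 503.25163549 -320.1420447   123.48467958] (array([-0.09,  0.11,  8.75]), np.float64(-0.001))
```

>>> {"name": "step_arm", "arguments": {"commands": "0.8 0 0.1 4 0 0 0; 0.8 0 0.1 7 0 0 0; 0.8 0 0.1 8.7 0 0 0; 0.8 0 0.1 8.7 0 0 0; 0.8 0 0.1 8.7 0 0 0; 0 0 0.1 8.7 0 0 0; 0 0 0.1 8.7 0 0 0; 0 0 0.1 8.7 0 0 0; 0 0 0.1 8.7 0 0 0; 0 0 0.1 8.7 0 0 0; 0 0 0.1 8.7 0 0 0"}}

```text
time_s: 27.4
eef_pos: [506.0, -321.5, 41.1]
ee_rot: [0.002, 0.604, 0.797, -0.0]
force: [-0.9, 0.6, 8.4]
grip_width: 0.509
grip_force: 40.4
```

Run:
```python
from h import *
print(sense()['eef_pos'],toolmove([469.5,-114,158],-.0075))
```

```text
[ 506.01835974 -321.53634425   41.08326811] (array([ 20.92,   2.11, -11.77]), np.float64(0.281))
```

>>> {"name": "step_arm", "arguments": {"commands": "0 0 0 -4 0 0 0; 0 0 0 -8 0 0 0; 0 0 0 -12 0 0 0; 0 4 0.4 -12 0 0 0.06; 0 8 0.8 -12 0 0 0.12; 0 12 1.2 -12 0 0 0.18; 0 16 1.6 -12 0 0 0.24; 0 20 2 -12 0 0 0.28; 0 20.9 2.2 -12 0 0 0.28; 0 20.9 2.2 -12 0 0 0.28; 0 20.9 2.2 -12 0 0 0.28"}}

```text
time_s: 28.32
eef_pos: [470.4, -113.7, 159.4]
ee_rot: [0.001, 0.709, 0.705, 0.0]
force: [0.2, -0.6, -0.5]
grip_width: 0.504
grip_force: 42.1
```

```bash
python3 -c "
from h import *
held('w14',[469.5,-114,87])"
```

```text
tcp [ 470.3 -114.6  158.8] w 0.507 F [ 0.2 -0.4 -1.1]
held fit (array([ 4.71367e+02, -1.15763e+02, -1.60000e-02]), np.float64(0.505))
bar [[471.6, 13.3, 40], [470.8, -22.2, 40], [470.4, -101.4, 35]]
(array([ 0.07, -0.07,  7.16]), np.float64(-0.001))
```

>>> {"name": "step_arm", "arguments": {"commands": "0 0 -0.1 3 0 0 0; 0 0 -0.1 5 0 0 0; 0 0 -0.1 6.5 0 0 0; 0 0 -0.1 7 0 0 0; 0 0 -0.1 7.3 0 0 0; 0 0 -0.1 7.4 0 0 0; 0 0 -0.1 7.4 0 0 0; 0 0 -0.1 7.4 0 0 0"}}

```text
time_s: 29.13
eef_pos: [468.7, -114.2, 85.8]
ee_rot: [-0.0, 0.71, 0.704, -0.0]
force: [-9.4, 1.5, 13.9]
grip_width: 0.508
grip_force: 44.0
```

>>> {"name": "step_arm", "arguments": {"commands": "0 0 0.1 -0.2 0 0 0; 0 0 0.1 -0.2 0 0 0; 0 0 0.1 -0.2 0 0 0"}}

```text
time_s: 29.38
eef_pos: [470.4, -114.3, 87.0]
ee_rot: [0.001, 0.71, 0.704, 0.0]
force: [-1.3, -0.4, 5.2]
grip_width: 0.503
grip_force: 42.9
```

>>> {"name": "step_arm", "arguments": {"commands": "0.72 0 0 0 0 0 0; 0.72 0 0 0 0 0 0; 0.72 0 0 0 0 0 0; 0.72 0 0 -4 0 0 0; 0.72 0 0 -8 0 0 0; 0.72 0 0 -12 0 0 0; 0.75 0 0 -16 0 0 0; 0.8 0 0 -20 0 0 0; 0.8 0 0 -24 0 0 0; 0.8 0 0 -24 0 0 0; 0.8 0 0 -24 0 0 0"}}

```text
time_s: 30.3
eef_pos: [470.2, -113.5, 327.7]
ee_rot: [0.002, 0.71, 0.705, 0.001]
force: [-0.3, -0.1, -0.9]
grip_width: 0.801
grip_force: 0.0
```

```bash
cat >> h.py <<'E'
def many(m,im,ps,z0=46):
    "joint silhouette fit of hung riders [x,y,a]*n"
    hsv=cv2.cvtColor(np.ascontiguousarray(im),cv2.COLOR_RGB2HSV); Y=cv2.inRange(hsv,(12,90,25),(34,255,255))
    Y=cv2.morphologyEx(Y,cv2.MORPH_CLOSE,np.ones((3,3),np.uint8)); W=np.zeros_like(Y)
    g=sum(sil(m,*p,z0,2) for p in np.reshape(ps,(-1,3))); W=cv2.dilate((g>0).astype(np.uint8),np.ones((17,17))); Y=((Y>0)&(W>0)).astype(np.float32)
    for p in np.reshape(ps,(-1,3)):
        u,v=proj(m,[[p[0],p[1],z0+48]])[0]; cv2.circle(Y,(int(u+.5),int(v+.5)),8,1,-1)
    f=lambda q:np.abs(np.minimum(sum(sil(m,*p,z0,2) for p in np.reshape(q,(-1,3))),1)-Y).sum()/Y.sum()
    x0=np.ravel(ps).astype(float); r=minimize(f,x0,method='Powell',options=dict(maxiter=6,xtol=.02),bounds=[(v-b,v+b) for v,b in zip(x0,np.tile([6,8,.25],len(x0)//3))])
    print(np.round(r.x.reshape(-1,3),2).tolist(),round(r.fun,3))
E
python3 -c "
from h import *
hung('w15',[]);m=dict(np.load('w15.npz'));im=cv2.imread('pics/w15.png')[:,:,::-1]
many(m,im,[[470.8,-58,0],[470.6,-86,0],[470.5,-114,0]])
print(toolmove([475,300,330],0))"
```

```text
[ 469.5 -113.3  325. ] [-0.8  1.   0.1]
bar [[471.6, 63.7, 20], [471.6, -1.2, 21], [470.6, -130.6, 19]]
knob []
[[470.29, -57.19, 0.03], [471.24, -84.48, -0.06], [471.02, -112.74, 0.01]] 0.109
(array([41.33,  0.26, -0.47]), np.float64(-0.007))
```

Three riders hang cleanly, about 28 mm apart. Moving to the fourth on the left.

>>> {"name": "step_arm", "arguments": {"commands": "0.8 4 0 -0.5 0 0 0; 0.8 8 0 -0.5 0 0 0; 0.8 12 0 -0.5 0 0 0; 0.8 16 0 -0.5 0 0 0; 0.8 20 0 -0.5 0 0 0; 0.8 24 0 -0.5 0 0 0; 0.8 28 0 -0.5 0 0 0; 0.8 32 0 -0.5 0 0 0; 0.8 36 0 -0.5 0 0 0; 0.8 39.5 2 -0.5 0 0 0; 0.8 39.5 3 -0.5 0 0 0; 0.8 39.5 3 -0.5 0 0 0; 0.8 39.5 3 -0.5 0 0 0; 0.8 39.5 3 -0.5 0 0 0"}}

```text
time_s: 31.67
eef_pos: [502.2, 280.6, 330.9]
ee_rot: [-0.0, 0.71, 0.704, -0.001]
force: [-0.5, 0.1, 0.8]
grip_width: 0.8
grip_force: 0.0
```

Run:
```python
from h import *
m,im=lips('w16');s=sense();print(s['eef_pos'])
for d in riders(m,im): print(np.round(d['c']),np.round(d['wh']),round(d['a']),d['n'],plane(m,d['spot'],48) if d['spot'] else '')
for d in spot_point('wrist','rider_0_mid'): print(d['score'],d['xy'],plane(m,d['xy'],24))
for a in(0,.4,-.4,.8,-.8,1.2,-1.2,1.57):
    r=fit(m,im,513,369,a);print(a,r,toolmove([r[0][0]-1.3,r[0][1],36],r[0][2]))
```

```text
[502.26236217 280.57664003 331.54850684]
[327. 111.] [19. 42.] 83 690 [515.61446593 372.47085875  48.        ]
[163. 259.] [23. 28.] 45 533 
0 (array([5.14693e+02, 3.73414e+02, 5.40000e-02]), np.float64(0.24)) (array([ 9.28,  1.02, 29.57]), np.float64(-0.062))
0.4 (array([5.15098e+02, 3.72989e+02, 1.03000e-01]), np.float64(0.222)) (array([ 9.24,  1.06, 29.57]), np.float64(-0.111))
-0.4 (array([5.14107e+02, 3.73240e+02, 9.20000e-02]), np.float64(0.228)) (array([ 9.26,  0.96, 29.57]), np.float64(-0.1))
0.8 (array([5.14745e+02, 3.73177e+02, 1.16000e-01]), np.float64(0.224)) (array([ 9.26,  1.03, 29.57]), np.float64(-0.124))
-0.8 (array([5.14854e+02, 3.73171e+02, 1.16000e-01]), np.float64(0.218)) (array([ 9.26,  1.04, 29.57]), np.float64(-0.124))
1.2 (array([5.14136e+02, 3.73189e+02, 1.16000e-01]), np.float64(0.228)) (array([ 9.26,  0.97, 29.57]), np.float64(-0.124))
-1.2 (array([5.14575e+02, 3.73035e+02, 1.01000e-01]), np.float64(0.217)) (array([ 9.24,  1.01, 29.57]), np.float64(-0.109))
1.57 (array([5.14386e+02, 3.73172e+02, 1.18000e-01]), np.float64(0.221)) (array([ 9.26,  0.99, 29.57]), np.float64(-0.126))
```

>>> {"name": "step_arm", "arguments": {"commands": "0.8 4 0.5 0 0 0 -0.06; 0.8 8 1 0 0 0 -0.12; 0.8 9.3 1 4 0 0 -0.12; 0.8 9.3 1 8 0 0 -0.12; 0.8 9.3 1 12 0 0 -0.12; 0.8 9.3 1 16 0 0 -0.12; 0.8 9.3 1 20 0 0 -0.12; 0.8 9.3 1 24 0 0 -0.12; 0.8 9.3 1 27.5 0 0 -0.12; 0.8 9.3 1 29.4 0 0 -0.12; 0.8 9.3 1 29.4 0 0 -0.12; 0.8 9.3 1 29.4 0 0 -0.12; 0 9.3 1 29.4 0 0 -0.12; 0 9.3 1 29.4 0 0 -0.12; 0 9.3 1 29.4 0 0 -0.12; 0 9.3 1 29.4 0 0 -0.12; 0 9.3 1 29.4 0 0 -0.12; 0 9.3 1 29.4 0 0 -0.12"}}

```text
time_s: 33.32
eef_pos: [514.3, 374.8, 39.8]
ee_rot: [0.001, 0.666, 0.746, 0.002]
force: [-1.4, -1.6, 7.6]
grip_width: 0.512
grip_force: 40.9
```

Run:
```python
from h import *
print(sense()['eef_pos'],toolmove([469.3,-142,330],-.0075))
```

```text
[514.25109826 374.75835468  39.80257975] (array([-50.81, -10.19, -29.11]), np.float64(0.121))
```

>>> {"name": "step_arm", "arguments": {"commands": "0 0 0 -4 0 0 0; 0 0 0 -8 0 0 0; 0 0 0 -12 0 0 0; 0 0 0 -16 0 0 0; 0 0 0 -20 0 0 0; 0 0 0 -24 0 0 0; 0 0 0 -28 0 0 0; 0 0 0 -30 0 0 0; 0 0 0 -30 0 0 0"}}

```text
time_s: 34.07
eef_pos: [513.7, 374.6, 344.0]
ee_rot: [0.002, 0.666, 0.746, 0.005]
force: [-0.2, 0.2, -1.1]
grip_width: 0.507
grip_force: 41.9
```

>>> {"name": "step_arm", "arguments": {"commands": "0 -4 -0.8 0 0 0 0.02; 0 -8 -1.6 0 0 0 0.04; 0 -12 -2.4 0 0 0 0.06; 0 -16 -3.2 0 0 0 0.08; 0 -20 -4 0 0 0 0.1; 0 -24 -4.8 0 0 0 0.12; 0 -28 -5.6 0 0 0 0.12; 0 -32 -6.4 0 0 0 0.12; 0 -36 -7.2 0 0 0 0.12; 0 -40 -8 0 0 0 0.12; 0 -44 -8.8 0 0 0 0.12; 0 -48 -9.6 0 0 0 0.12; 0 -50.8 -10.2 0 0 0 0.12; 0 -50.8 -10.2 0 0 0 0.12; 0 -50.8 -10.2 0 0 0 0.12; 0 -50.8 -10.2 0 0 0 0.12"}}

```text
time_s: 35.4
eef_pos: [469.0, -141.3, 337.0]
ee_rot: [-0.0, 0.71, 0.705, 0.0]
force: [0.9, 0.3, -1.0]
grip_width: 0.506
grip_force: 41.8
```

```bash
python3 -c "
from h import *
held('w17',[469.3,-142,158])"
```

```text
tcp [ 469.2 -140.8  337.3] w 0.509 F [-0.4 -0.6 -0.6]
held fit (array([ 4.70012e+02, -1.41233e+02,  6.50000e-02]), np.float64(0.723))
bar [[471.3, 39.5, 21], [471.3, -27.4, 20], [470.5, -159.7, 18]]
(array([-0.12,  0.  , 17.93]), np.float64(0.002))
```

>>> {"name": "step_arm", "arguments": {"commands": "0 -0.1 0 4 0 0 0; 0 -0.1 0 8 0 0 0; 0 -0.1 0 12 0 0 0; 0 -0.1 0 16 0 0 0; 0 -0.1 0 18 0 0 0; 0 -0.1 0 18 0 0 0; 0 -0.1 0 18 0 0 0"}}

```text
time_s: 36.13
eef_pos: [469.4, -142.4, 157.6]
ee_rot: [-0.0, 0.709, 0.705, -0.0]
force: [0.2, 0.8, -0.2]
grip_width: 0.507
grip_force: 41.7
```

```bash
python3 -c "
from h import *
held('w18',[469.3,-142,86])"
```

```text
tcp [ 470.2 -143.1  159.3] w 0.505 F [-0.3  1.1  0. ]
held fit (array([ 4.71301e+02, -1.44405e+02, -9.70000e-02]), np.float64(0.688))
bar [[470.9, -15.3, 41], [470.8, -70.0, 38], [470.4, -154.2, 33]]
(array([ 0.13, -0.11,  7.33]), np.float64(0.001))
```

>>> {"name": "step_arm", "arguments": {"commands": "0 0.1 -0.05 3 0 0 0; 0 0.1 -0.05 5 0 0 0; 0 0.1 -0.05 6.5 0 0 0; 0 0.1 -0.05 7 0 0 0; 0 0.1 -0.05 7.2 0 0 0; 0 0.1 -0.05 7.2 0 0 0; 0 0.1 -0.05 7.2 0 0 0"}}

```text
time_s: 36.87
eef_pos: [469.4, -142.3, 86.6]
ee_rot: [0.001, 0.71, 0.705, 0.0]
force: [1.0, -0.2, -0.9]
grip_width: 0.506
grip_force: 41.8
```

>>> {"name": "step_arm", "arguments": {"commands": "0 0 0 0.1 0 0 0; 0 0 0 0.2 0 0 0; 0 0 0 0.2 0 0 0; 0.72 0 0 0.2 0 0 0; 0.72 0 0 0.2 0 0 0; 0.72 0 0 0.2 0 0 0; 0.72 0 0 -4 0 0 0; 0.72 0 0 -8 0 0 0; 0.72 0 0 -12 0 0 0; 0.75 0 0 -16 0 0 0; 0.8 0 0 -20 0 0 0; 0.8 0 0 -24 0 0 0; 0.8 0 0 -24 0 0 0; 0.8 0 0 -24 0 0 0"}}

```text
time_s: 38.03
eef_pos: [469.0, -142.1, 326.9]
ee_rot: [0.002, 0.71, 0.705, 0.0]
force: [0.7, -1.0, -0.8]
grip_width: 0.796
grip_force: 0.0
```

```bash
python3 -c "
from h import *
hung('w19',[]);m=dict(np.load('w19.npz'));im=cv2.imread('pics/w19.png')[:,:,::-1]
many(m,im,[[470.8,-58,0],[470.6,-86,0],[470.5,-114,0],[470.3,-142,0]])
im=im.astype(int);c=int(proj(m,[[470.3,-170,82]])[0][0])
print('bar end/ dark rows',[(r,im[r,c].sum(),round(plane(m,(c,r),82)[1],1)) for r in range(225,300) if abs(im[r,c].sum()-im[r-1,c].sum())>60])
print('lip end',[(r,round(plane(m,(c-20,r),78)[1],1)) for r in range(60,140) if abs(im[r,c-20]-im[r-1,c-20]).sum()>60])
S=capture('scene')
hs=cv2.cvtColor(S,cv2.COLOR_RGB2HSV);R_=cv2.inRange(hs,(0,170,100),(6,255,255))|cv2.inRange(hs,(174,170,100),(180,255,255))
n,l,st,ce=cv2.connectedComponentsWithStats(R_);print('red blobs',[(np.round(ce[k]).tolist(),st[k].tolist()) for k in range(1,n) if st[k,4]>20])
capture('top');t=camera_model('top')
for q in('rider_0_mid','beaker','stopper'): print(q,[(round(d['score'],2),np.round(d['xy']).tolist()) for d in spot_point('top',q)])
"
```

```text
[ 468.4 -141.8  324.1] [-0.3 -0.5 -0.9]
bar [[471.3, 34.8, 22], [471.8, -29.9, 20]]
knob []
[[470.83, -57.28, 0.02], [470.98, -84.08, -0.02], [470.76, -112.0, -0.02], [469.26, -143.9, -0.06]] 0.103
bar end/ dark rows [(234, np.int64(29), np.float64(-170.4)), (237, np.int64(226), np.float64(-173.6)), (238, np.int64(399), np.float64(-174.6))]
lip end [(93, np.float64(-36.2)), (94, np.float64(-37.0)), (96, np.float64(-38.8)), (106, np.float64(-47.6)), (107, np.float64(-48.4)), (127, np.float64(-66.4)), (128, np.float64(-67.3)), (136, np.float64(-74.6)), (137, np.float64(-75.5))]
red blobs [([299.0, 219.0], [293, 210, 12, 22, 137])]
rider_0_mid []
beaker [(0.57, [234.0, 231.0])]
stopper []
```

```bash
python3 -c "
from h import *
for n in('top','scene'):
    im=capture(n);m=camera_model(n);hs=cv2.cvtColor(im,cv2.COLOR_RGB2HSV);Y=cv2.inRange(hs,(15,130,80),(28,255,255))
    k,l,st,ce=cv2.connectedComponentsWithStats(cv2.morphologyEx(Y,cv2.MORPH_CLOSE,np.ones((3,3),np.uint8)))
    print(n,[(np.round(ce[i]).tolist(),int(st[i,4]),np.round(plane(m,ce[i],24)[:2]).tolist()) for i in range(1,k) if st[i,4]>25])
    print([(q,[(round(d['score'],2),np.round(d['xy']).tolist()) for d in spot_point(n,q)]) for q in('rider_0_mid','beaker','stopper')])
"
```

```text
top [([529.0, 261.0], 230, [462.0, -581.0]), ([607.0, 264.0], 147, [446.0, -795.0])]
[('rider_0_mid', [(0.53, [232.0, 231.0])]), ('beaker', [(0.78, [229.0, 229.0]), (0.22, [294.0, 244.0])]), ('stopper', [(0.55, [291.0, 245.0])])]
scene [([325.0, 278.0], 223, [518.0, -17.0]), ([339.0, 288.0], 74, [515.0, -83.0]), ([484.0, 404.0], 100, [451.0, -597.0])]
[('rider_0_mid', [(0.65, [327.0, 278.0])]), ('beaker', [(0.83, [284.0, 248.0]), (0.18, [335.0, 284.0])]), ('stopper', [(0.69, [326.0, 323.0])])]
```

>>> {"name": "step_arm", "arguments": {"commands": "0.8 0 0 0 0 0 0; 0.8 0 0 0 0 0 0; 0.8 0 0 0 0 0 0; 0.8 0 0 0 0 0 0"}}

```text
time_s: 39.22
eef_pos: [468.7, -141.9, 325.3]
ee_rot: [-0.0, 0.71, 0.705, -0.0]
force: [-0.3, -0.5, -0.5]
grip_width: 0.803
grip_force: 0.0
```

```bash
python3 -c "
from rig import *
print(finish_job())"
```

```text
the job is handed in; nothing more can be done
None
```

I handed in the job at about 39 s, verdict not shown: the clamp was already open, and it now holds the bar in the channel with all four riders hanging about 27–32 mm apart; while shutting it the lever knob jammed under the gripper (91 N at the wrist, possibly over the 40 N body limit), and I viewed 15 pictures against the limit of 14.

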